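Pack the ink carrier and pin its keeper bar

ROBOT

A 6-joint arm with a two-finger parallel gripper is mounted at the origin on a cart in front of the work surface, level with it; the furniture and walls round the work are solid. World frame = base frame: x ahead of the robot, y to its left, z up, the work surface at z = 0. Lengths are in m, angles in rad, forces in N, time in s.
With the tool pointing down it reaches from about 0.425 to 0.925 m from the base axis. Payload 12.5 kg.
Tool frame: the origin (TCP) lies at the very end of the fingers, on their centre line; the grasp point (between the pads) lies 19 mm behind it (ctrl.pinch_z is the distance from the TCP to the grasp point, in m); z points along the fingers, x is the direction in which the jaws open and shut, and the axes are right-handed (so a half turn about z gives the same grasp; the last joint's range is limited). The gripper opens to 85 mm and grips with 20 to 120 N. Pads are 22 mm wide; open, the fingers measure 114 mm over their backs; the gripper's body (76 mm by 85 mm) begins 54 mm behind the grasp point. The pads swing forward as they close: fully open they stand 13 mm farther back than shut.
Start: joints at [1.21, 0.491, 1.559, -0, 1.092, -0.106], TCP at [0.158, 0.605, 0.231] pointing down, gripper open.
Joint ranges: [-3.1, 3.1], [-0.84, 2.19], [0.05, 2.79], [-1.13, 4.28], [0.06, 2.93], [-2.69, 2.69]. Speed limits (rad/s): [2.22, 2.22, 2.79, 3.14, 3.14, 3.14].

INTERFACE

Orientations are given as a rotation vector (axis times angle).
In Python, from station import ctrl, optics gives the robot as it stands.
- The arm moves only by the tool step_arm, never from a script. Its argument "motion" is a list of rows, each an object with "claw": the opening, from 0 (shut) to 1 (fully open); "slide": the shift along the tool's x, y, z in units of 30 mm (1.0 is 30 mm), a list of three; "roll": the turn about the tool's z in units of 8 degrees (1.0 is 8 degrees). In form: [{"claw": claw, "slide": [x, y, z], "roll": roll}, ...]. A call has 1 to 8 rows; each row shifts and turns the commanded pose from where the row before left it, along the tool's axes as they then stand; what a row does not reach is not made up. A row lasts 1/8 s, in which the tool goes at most 62.5 mm and 10.7 degrees, less where a joint would pass 70% of its speed; a pose out of reach is approached as far as the arm can. A call is refused whole if a number of a shift passes 1 or a number of a turn 1, either way. A call with a gripper value outside its range is refused whole. The fingers move at their own pace and stop on an object; "grip_force" is the grip in N (left out, the last holds). Time passes only in rows, so rows that do not move let the fingers close. It gives the time, the measured TCP pose, the force and the opening at its end, in the units of the state.
- ctrl.read_state(): the state, without advancing time (a new reading comes with each control period).
- optics.get_image(name): name is "scene" or "top" or "wrist"; returns a dict with "color" (420x560x3 uint8, red, green, blue), "mtx" (3x3 intrinsics, pixels), "rvec" (rotation vector, rad) and "tvec" (3), from world to camera coordinates, as OpenCV has them. Camera axes: x right, y down, z forward; pixel columns grow to the right and rows downward; lengths in m; the calibration is good to about 2 mm. A picture is of the moment at which its call begins. There is no depth.
- ctrl.close_job(): hands the job in, once; it reports no verdict.
The state is a dict: "time_s": time; "q": joint angles; "dq": joint speeds; "effort": joint torques, N m; "position": TCP position; "ee_rot": TCP orientation; "contact_force": force on the tool from outside, world axes, zero at the start; "torque": the same for the moment, N m; "grip_width": finger opening in m.
Only numpy, scipy, OpenCV 4.12 (cv2) and the standard library are available. Lean on these libraries where they do the work, as an engineer would, in place of code of your own. Each camera call takes 0.05 s, during which the arm holds its last target.

TASK

Get the ink carrier ready to be carried: stand the two small black-capped ink jars (dark blue and grey) upright in its two empty wells, either jar in either well, then swing the brass keeper bar (it has a black knob to hold) over them until it stops and the hole in its end lines up with the two knuckles of the bracket. Then take the steel pin with the red head out of its wooden block and thread it down through both knuckles and the bar until its collar rests on the upper knuckle, and let go. Leave the thread spool in its well and do not disturb the tall bottle, the green paint pot or the tape roll.

Things in the scene. Friction and masses are not known exactly. Their poses are not given: they have to be found in the camera images.
- carrier: Pale wooden ink carrier, fixed to the worktop, 72 x 172 mm, with a row of three wells along its own y axis. Origin: centre of its underside (on the worktop, z = 0); its +y end carries the bar's pivot, its -y end the bracket with the pin knuckles. Floor 5 mm thick, long sides only 15 mm high, dividers 17 mm high, end boards 72 mm high; brackets on both ends reach 96 mm high and 128 mm out along y from the origin. All heights here are above the worktop.
- well_left (a point): Centre of the floor of the empty well next to the pivot (carrier y = +50 mm, 5 mm above the worktop). The well is 56 mm (carrier x) by 56 mm (carrier y) inside; jars stand free on its floor, so the x sides are open above 15 mm for fingers.
- well_right (a point): Centre of the floor of the empty well next to the bracket (carrier y = -50 mm, 5 mm above the worktop). Same size as the other.
- well_middle (a point): Centre of the floor of the narrow middle well (carrier origin, 5 mm above the worktop), 36 mm wide along y, in which the thread spool stands.
- spool_center (a point): Centre (half-way up) of the red thread spool with wooden ends, 31 mm diameter, 43 mm tall, that already stands in the middle well and stays there.
- jar_blue_center (a point): Centre (half-way up, 32 mm above its foot) of the dark blue ink jar with black cap: 43 mm diameter, 64 mm tall in all, to be grasped by its body below 50 mm height; 50 to 100 g. It starts upright on the worktop.
- jar_grey_center (a point): Centre (half-way up, 29 mm above its foot) of the grey ink jar with black cap: 41 mm diameter, 58 mm tall in all, to be grasped by its body below 46 mm height; 40 to 85 g. It starts upright on the worktop.
- bar (a joint): Angle of the brass keeper bar about its upright pivot, rad: 0 (its stop, within 0.004) = closed, lying along the carrier over the wells with its end hole in line with the knuckles; grows as the free end swings towards the robot (carrier -x), seen from above clockwise; 1.57 = pointing along carrier -x; limit 2.3; starts between 1.6 and 2.1. It moves level and stays where it is left (about 1 N at the knob moves it).
- bar_pivot (a point): Point on the bar's upright pivot axis at the height of the bar's top (85 mm). The bar is 18 mm wide, 10 mm thick, underside at 75 mm (jars in the wells pass under it), 226 mm long from the pivot.
- bar_knob (a point): Centre of the upright round black knob on the bar, 90 mm from the pivot along the bar: 16 mm diameter, 36 mm tall, from 85 to 121 mm height; this point is at 103 mm.
- bar_eye (a point): Centre of the hole in the bar's free end, at its top face (85 mm), 212 mm from the pivot; hole 14 mm diameter.
- clevis_hole (a point): Centre of the mouth of the upper pin knuckle (top face, 96 mm high). Upright hole 14 mm in diameter, through the upper knuckle (88 to 96 mm) and the lower knuckle (64 to 72 mm), the bar's eye going between them; knuckles 28 mm outer diameter.
- pin_block: Dark wooden block 50 x 50 x 50 mm, fixed to the worktop, with an upright 12 mm hole in its top that holds the pin. Origin: centre of its underside.
- pin_head (a point): Centre of the red head of the steel pin: head 15 mm diameter, 32 mm tall, round, upright. Below it a collar 22 mm diameter, 5 mm thick, whose underside is 21 mm below this point; then a shank 10 mm diameter, 45 mm long, its last 12 mm tapering to 4 mm. Its z axis points from tip to head. In the block, the collar rests on the block's top (this point at 71 mm), the shank 45 mm deep; fully home in the bracket this point is 117 mm high. 60 g.
- card_box: Obstacle, always in the same place: dark wooden two-drawer card cabinet behind the carrier, 160 mm high. Its front face is 150 mm from this origin towards the robot (x about 0.64), the drawer handles stand out some 25 mm farther; it spans y from +0.33 to -0.17.
- sharpener: Obstacle: dark green pencil sharpener with crank fixed to the worktop between the jars and the pin block, about 120 mm high; it spans about x 0.43 to 0.61, y -0.25 to -0.36.
- tall_bottle: Bystander: tall dark bottle with black cap, 42 mm diameter, 88 mm tall; origin at the centre of its foot.
- green_pot: Bystander: green paint pot with black cap, 72 mm diameter, 88 mm tall; origin at the centre of its foot.
- tape: Bystander: roll of masking tape lying flat, 69 mm diameter, 24 mm high; origin at the centre of its foot.
Things that resemble listed ones, but are neither listed nor needed, are in the scene too. Leave any turquoise look-alike of the part that bears jar_grey_center alone.

How it is judged:
By the outcome, as a careful person would: the job done as asked, in the order asked, and still so for the second after the job is handed in, with the robot touching nothing.
It also fails if it takes over 72 s, if anything falls off the work surface, if the arm or the gripper's body presses on something with over 40 N, if the wrist force passes 120 N, or if a joint passes its speed limit or range.

## Working session

There is one attempt and no reset: what is moved stays moved. The work goes in short steps, Python scripts to look and compute and a tool call to move; the robot and the scene stay as the last step left them, time stands still between calls to the robot, and variables do not carry over. Pictures are saved under pics/ and viewed, and the job is handed in when it is done.

Besides the shell and the picture viewer there is one more tool, called after "Call:" as name([rows], argument=value, ...), one row to a line, values as JSON. step_arm: Moves the arm, as the interface text tells. Its arguments: {"type":"object","properties":{"motion":{"type":"array"},"grip_force":{"type":"number"}},"required":["motion"]}

```bash
ls; mkdir -p pics; cat > h.py <<'E'
import numpy as np, cv2
from station import ctrl, optics
def snap(name, fn, save=True):
    d=optics.get_image(name); np.savez('pics/'+fn+'.npz',**d)
    cv2.imwrite('pics/'+fn+'.png',d['color'][:,:,::-1]); return d
def load(fn): return np.load('pics/'+fn+'.npz')
def ray(d,u,v):
    R=cv2.Rodrigues(d['rvec'])[0]; t=np.array(d['tvec']).ravel()
    c=-R.T@t; r=R.T@np.linalg.solve(d['mtx'],[u,v,1.]); return c,r
def onz(d,u,v,z):
    c,r=ray(d,u,v); return c+r*(z-c[2])/r[2]
def proj(d,p):
    return cv2.projectPoints(np.array(p,float).reshape(-1,1,3),d['rvec'],d['tvec'],d['mtx'],None)[0].reshape(-1,2)
def crop(fn,out,x0,y0,x1,y1,k):
    im=cv2.imread('pics/'+fn+'.png')[y0:y1,x0:x1]
    cv2.imwrite('pics/'+out+'.png',cv2.resize(im,None,fx=k,fy=k,interpolation=cv2.INTER_CUBIC))
E
python3 - <<'E'
from h import *
for n in ['scene','top','wrist']:
    d=snap(n,n+'0'); c,r=ray(d,280,210); print(n,c,r)
print(ctrl.read_state(), ctrl.pinch_z)
E
```

```text
pics
scene [-0.14661708 -0.51030372  0.81897758] [ 0.66486698  0.39572694 -0.63358849]
top [ 0.34902669 -0.03720665  1.33685956] [ 0.19983833 -0.01387268 -0.97977382]
wrist [0.08563052 0.62221    0.37337825] [ 0.29073597 -0.06223305 -0.95489066]
{'time_s': 0.15, 'q': array([ 1.21040367e+00,  4.91449251e-01,  1.55928800e+00,  9.61677411e-07,
        1.09164357e+00, -1.05597060e-01]), 'dq': array([ 0.00089631, -0.00029811, -0.00174724, -0.00171018,  0.0021907 ,
        0.00113678]), 'effort': array([ 1.99515314e-03, -6.18705511e+01, -2.61694676e+01, -6.48550576e-05,
        3.20908890e-03,  2.36889446e-05]), 'position': array([0.15745707, 0.60469877, 0.23085187]), 'ee_rot': array([ 2.48535408e+00,  1.92094365e+00, -1.05447431e-03]), 'contact_force': array([ 0.41207114, -0.09825104, -0.47233751]), 'torque': array([0.00670526, 0.00487761, 0.04180106]), 'grip_width': 0.08542552510284875} 0.0187
```

View pics/scene0.png

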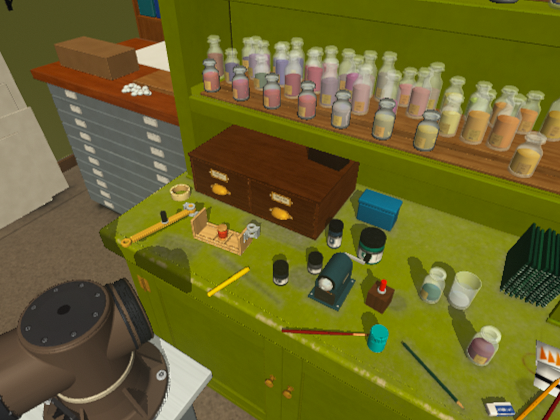

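View pics/top0.png

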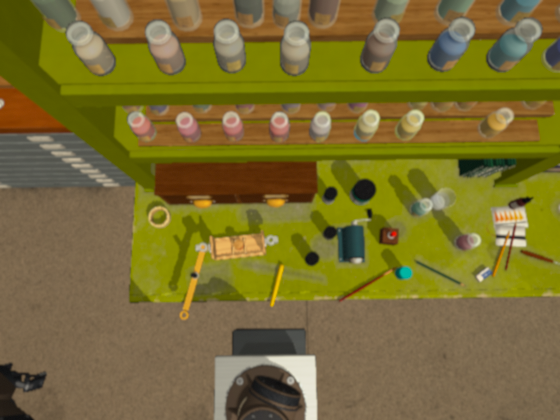

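View pics/wrist0.png

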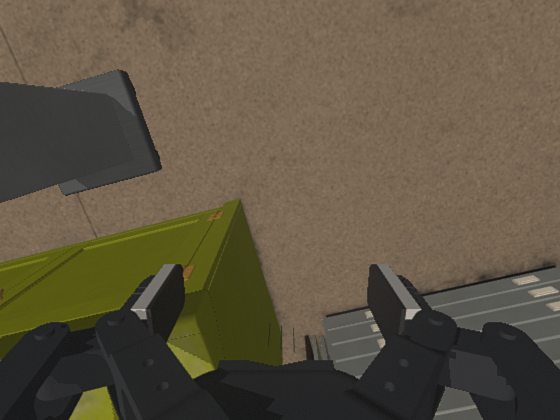

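```bash
python3 - <<'E'
from h import *
crop('scene0','s1',100,170,300,290,4)
crop('scene0','s2',250,200,420,320,4)
crop('top0','t1',150,180,290,330,5)
crop('top0','t2',270,170,420,290,5)
E
```

```text
(no output)
```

View pics/s1.png

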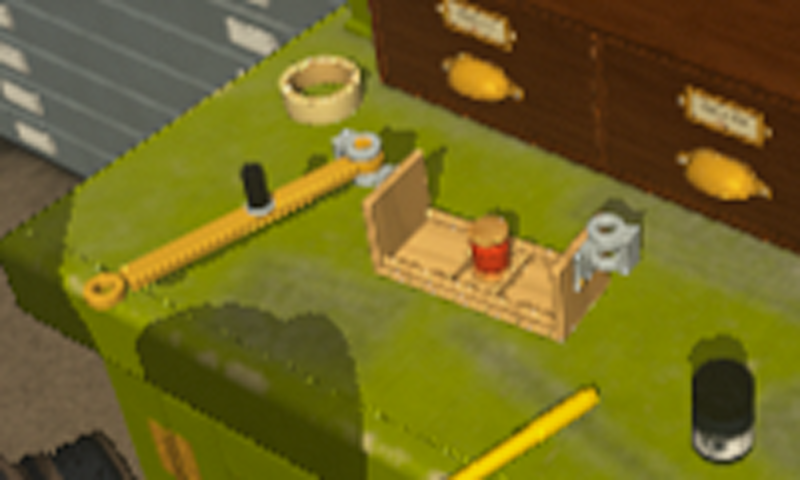

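View pics/s2.png

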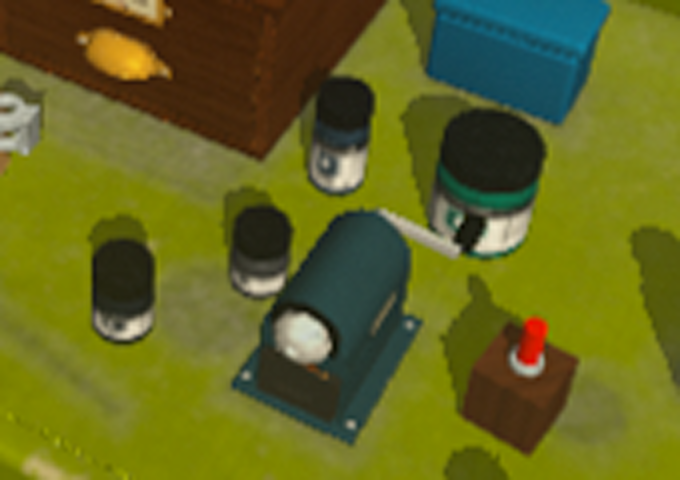

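View pics/t1.png

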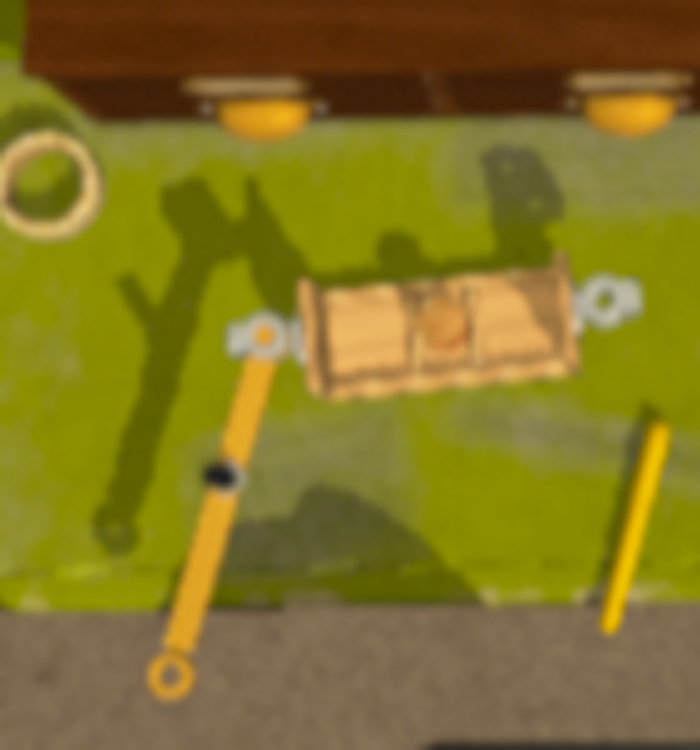

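View pics/t2.png

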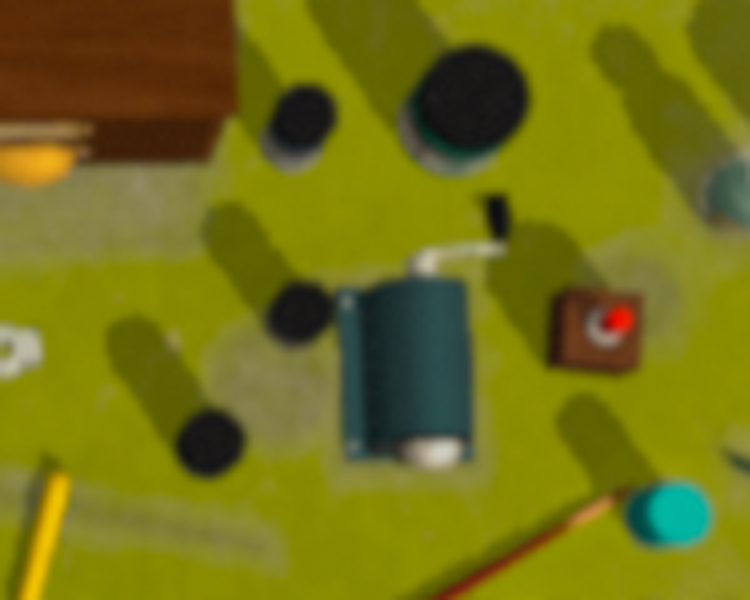

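```bash
python3 - <<'E'
from h import *
t=load('top0'); s=load('scene0'); np.set_printoptions(precision=4,suppress=True)
print(t['mtx'][0,0], s['mtx'][0,0])
for n,cx,cy,x0,y0,z in [('blue',210,442,270,170,.064),('grey',300,314,270,170,.058),('pin',620,320,270,170,.087),('tall',303,117,270,170,.088),('pot',472,100,270,170,.088),
 ('eye',171,677,150,180,.085),('piv',264,336,150,180,.09),('knob',222,472,150,180,.121),('clev',605,302,150,180,.096),('spool',443,325,150,180,.048),('tape',47,185,150,180,.024)]:
    u=x0+(cx+.5)/5-.5; v=y0+(cy+.5)/5-.5; print(n,onz(t,u,v,z))
for n,cx,cy,x0,y0,z in [('blue',123,262,250,200,.064),('grey',262,228,250,200,.058),('pin',536,325,250,200,.087),('eye',104,288,100,170,.085),('clev',607,228,100,170,.096),('knob',253,172,100,170,.121)]:
    u=x0+(cx+.5)/4-.5; v=y0+(cy+.5)/4-.5; print(n,onz(s,u,v,z))
E
```

```text
400.2173416010645 380.97836166936446
blue [ 0.4519 -0.1527  0.064 ]
grey [ 0.5337 -0.214   0.058 ]
pin [ 0.5226 -0.4116  0.087 ]
tall [ 0.657  -0.2171  0.088 ]
pot [ 0.6667 -0.3264  0.088 ]
eye [0.2841 0.2422 0.085 ]
piv [0.4898 0.1893 0.09  ]
knob [0.4048 0.2072 0.121 ]
clev [ 0.5071 -0.0238  0.096 ]
spool [0.4999 0.0815 0.048 ]
tape [0.6005 0.3481 0.024 ]
blue [ 0.4487 -0.1596  0.064 ]
grey [ 0.5306 -0.2215  0.058 ]
pin [ 0.5211 -0.4143  0.087 ]
eye [0.2813 0.2362 0.085 ]
clev [ 0.5052 -0.0285  0.096 ]
knob [0.3981 0.203  0.121 ]
```

```bash
cat >> h.py <<'E'
np.set_printoptions(precision=4,suppress=True)
def pose():
    s=ctrl.read_state(); R=cv2.Rodrigues(s['ee_rot'])[0]
    return s,np.array(s['position']),R
def rows(wps,claw,n=None,p=None,h=None,vmax=1.0):
    """wps: list of (xyz, heading deg or None); prints rows; assumes tool down. heading = atan2 of tool x."""
    s,p0,R=pose(); p=p0 if p is None else np.array(p,float); h=np.degrees(np.arctan2(R[1,0],R[0,0])) if h is None else h
    print('from',p,'h',round(h,2),'tilt',R[:,2],'grip',s['grip_width'],'t',s['time_s'])
    for q,hd in wps:
        q=np.array(q,float); hd=h if hd is None else hd
        import math
        def mk(m):
            out=[];pp=p.copy();hh=h
            for i in range(1,m+1):
                tp=p+(q-p)*i/m; th=h+(hd-h)*i/m
                a=np.radians(hh); X=np.array([np.cos(a),np.sin(a),0]);Y=np.array([np.sin(a),-np.cos(a),0]);Z=np.array([0,0,-1.])
                d=tp-pp; sl=np.round(np.array([d@X,d@Y,d@Z])/.03,2); r=round(-(th-hh)/8,2)
                out.append((sl,r)); pp=pp+.03*(sl[0]*X+sl[1]*Y+sl[2]*Z); hh=hh-8*r
            return out,pp,hh
        m=1
        while True:
            o,pp,hh=mk(m)
            if all(abs(sl).max()<=vmax and abs(r)<=1 for sl,r in o): break
            m+=1
        print('->',q,hd,m,'rows')
        print(','.join('{"claw":%g,"slide":[%g,%g,%g],"roll":%g}'%(claw,sl[0]+0.,sl[1]+0.,sl[2]+0.,r+0.) for sl,r in o))
        p,h=pp,hh
E
python3 - <<'E'
from h import *
rows([((.46,.27,.23),35),((.50,.06,.23),4.6)],1)
E
```

```text
from [0.1575 0.6047 0.2309] h 75.4 tilt [-0.0003 -0.0007 -1.    ] grip 0.08542552510284875 t 0.15
-> [0.46 0.27 0.23] 35 16 rows
{"claw":1,"slide":[-0.52,0.79,0],"roll":0.32},{"claw":1,"slide":[-0.48,0.8,0],"roll":0.31},{"claw":1,"slide":[-0.44,0.83,0.01],"roll":0.32},{"claw":1,"slide":[-0.41,0.85,0],"roll":0.31},{"claw":1,"slide":[-0.37,0.86,0],"roll":0.32},{"claw":1,"slide":[-0.33,0.88,0],"roll":0.31},{"claw":1,"slide":[-0.29,0.89,0],"roll":0.32},{"claw":1,"slide":[-0.26,0.91,0],"roll":0.32},{"claw":1,"slide":[-0.21,0.92,0.01],"roll":0.31},{"claw":1,"slide":[-0.17,0.92,0],"roll":0.32},{"claw":1,"slide":[-0.13,0.93,0],"roll":0.31},{"claw":1,"slide":[-0.09,0.94,0],"roll":0.32},{"claw":1,"slide":[-0.05,0.93,0],"roll":0.31},{"claw":1,"slide":[-0.01,0.94,0],"roll":0.32},{"claw":1,"slide":[0.03,0.94,0.01],"roll":0.31},{"claw":1,"slide":[0.08,0.94,0],"roll":0.32}
-> [0.5  0.06 0.23] 4.6 8 rows
{"claw":1,"slide":[-0.37,0.81,0],"roll":0.48},{"claw":1,"slide":[-0.31,0.84,0],"roll":0.47},{"claw":1,"slide":[-0.25,0.85,0],"roll":0.48},{"claw":1,"slide":[-0.2,0.87,0],"roll":0.47},{"claw":1,"slide":[-0.14,0.88,0],"roll":0.48},{"claw":1,"slide":[-0.08,0.89,0],"roll":0.47},{"claw":1,"slide":[-0.02,0.89,0],"roll":0.48},{"claw":1,"slide":[0.04,0.89,0],"roll":0.47}
```

Call:
step_arm([
  {"claw": 1, "slide": [-0.5, 0.8, 0], "roll": 0.3},
  {"claw": 1, "slide": [-0.5, 0.8, 0], "roll": 0.3},
  {"claw": 1, "slide": [-0.45, 0.83, 0], "roll": 0.3},
  {"claw": 1, "slide": [-0.4, 0.85, 0], "roll": 0.3},
  {"claw": 1, "slide": [-0.37, 0.86, 0], "roll": 0.3},
  {"claw": 1, "slide": [-0.33, 0.88, 0], "roll": 0.3},
  {"claw": 1, "slide": [-0.3, 0.9, 0], "roll": 0.3},
  {"claw": 1, "slide": [-0.25, 0.9, 0], "roll": 0.3},
])

```text
time_s: 1.15
position: [0.3108, 0.4377, 0.2312]
ee_rot: [2.772, 1.478, -0.0]
contact_force: [0.6, -0.2, 0.1]
grip_width: 0.0854
```

Call:
step_arm([
  {"claw": 1, "slide": [-0.2, 0.92, 0], "roll": 0.3},
  {"claw": 1, "slide": [-0.17, 0.92, 0], "roll": 0.3},
  {"claw": 1, "slide": [-0.13, 0.93, 0], "roll": 0.3},
  {"claw": 1, "slide": [-0.1, 0.94, 0], "roll": 0.3},
  {"claw": 1, "slide": [-0.05, 0.93, 0], "roll": 0.3},
  {"claw": 1, "slide": [0, 0.94, 0], "roll": 0.3},
  {"claw": 1, "slide": [0.03, 0.94, 0], "roll": 0.3},
  {"claw": 1, "slide": [0.08, 0.94, 0], "roll": 0.3},
])

```text
time_s: 2.15
position: [0.4665, 0.2746, 0.2312]
ee_rot: [-2.98, -0.995, 0.0]
contact_force: [-0.5, 0.4, 0.2]
grip_width: 0.0855
```

```bash
python3 - <<'E'
from h import *
rows([((.50,.06,.23),4.6)],1)
E
```

```text
from [0.4665 0.2746 0.2312] h 36.92 tilt [-0.0003 -0.     -1.    ] grip 0.08549475302326738 t 2.15
-> [0.5  0.06 0.23] 4.6 8 rows
{"claw":1,"slide":[-0.43,0.8,0],"roll":0.51},{"claw":1,"slide":[-0.36,0.83,0.01],"roll":0.5},{"claw":1,"slide":[-0.31,0.85,0],"roll":0.51},{"claw":1,"slide":[-0.25,0.87,0.01],"roll":0.5},{"claw":1,"slide":[-0.19,0.88,0],"roll":0.51},{"claw":1,"slide":[-0.12,0.9,0.01],"roll":0.5},{"claw":1,"slide":[-0.06,0.9,0],"roll":0.51},{"claw":1,"slide":[0.01,0.91,0.01],"roll":0.5}
```

Works as modelled, with little lag.

Call:
step_arm([
  {"claw": 1, "slide": [-0.43, 0.8, 0], "roll": 0.5},
  {"claw": 1, "slide": [-0.36, 0.83, 0], "roll": 0.5},
  {"claw": 1, "slide": [-0.3, 0.85, 0], "roll": 0.5},
  {"claw": 1, "slide": [-0.25, 0.87, 0], "roll": 0.5},
  {"claw": 1, "slide": [-0.2, 0.88, 0], "roll": 0.5},
  {"claw": 1, "slide": [-0.12, 0.9, 0], "roll": 0.5},
  {"claw": 1, "slide": [-0.06, 0.9, 0], "roll": 0.5},
  {"claw": 1, "slide": [0, 0.9, 0], "roll": 0.5},
])

```text
time_s: 3.15
position: [0.5002, 0.0602, 0.2312]
ee_rot: [-3.139, -0.134, 0.0]
contact_force: [-0.3, 0.3, -0.5]
grip_width: 0.0853
```

```bash
python3 - <<'E'
from h import *
snap('wrist','w1')
rows([((.46,-.13,.22),None)],1)
E
```

```text
from [0.5007 0.0581 0.2311] h 4.63 tilt [-0.     -0.0006 -1.    ] grip 0.08535750395285255 t 3.2
-> [ 0.46 -0.13  0.22] 4.629955778483283 7 rows
{"claw":1,"slide":[-0.27,0.88,0.05],"roll":0},{"claw":1,"slide":[-0.26,0.87,0.06],"roll":0},{"claw":1,"slide":[-0.27,0.88,0.05],"roll":0},{"claw":1,"slide":[-0.26,0.88,0.05],"roll":0},{"claw":1,"slide":[-0.27,0.88,0.06],"roll":0},{"claw":1,"slide":[-0.26,0.87,0.05],"roll":0},{"claw":1,"slide":[-0.27,0.88,0.05],"roll":0}
```

View pics/w1.png

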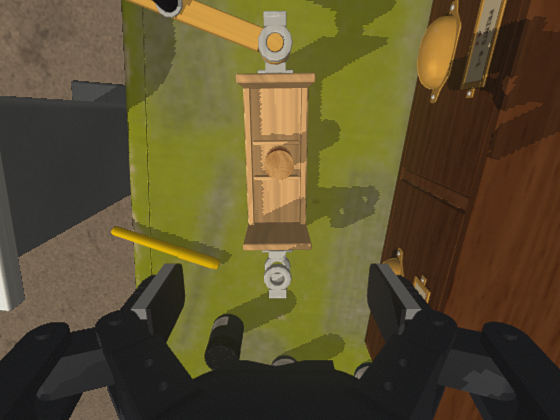

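```bash
python3 - <<'E'
from h import *
crop('w1','w1a',120,0,330,90,4)
crop('w1','w1b',200,60,350,310,3)
E
```

```text
(no output)
```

View pics/w1a.png

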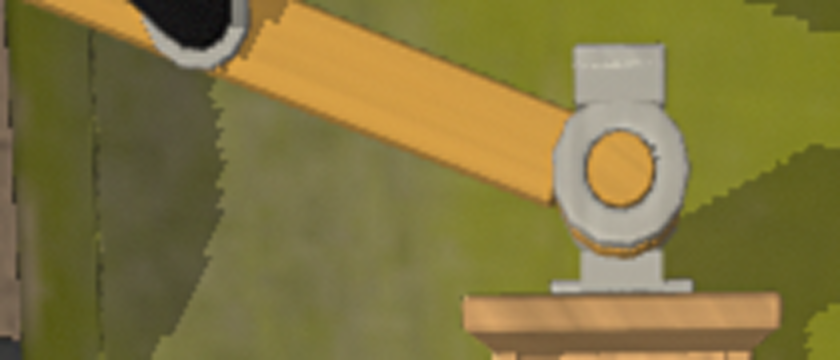

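View pics/w1b.png

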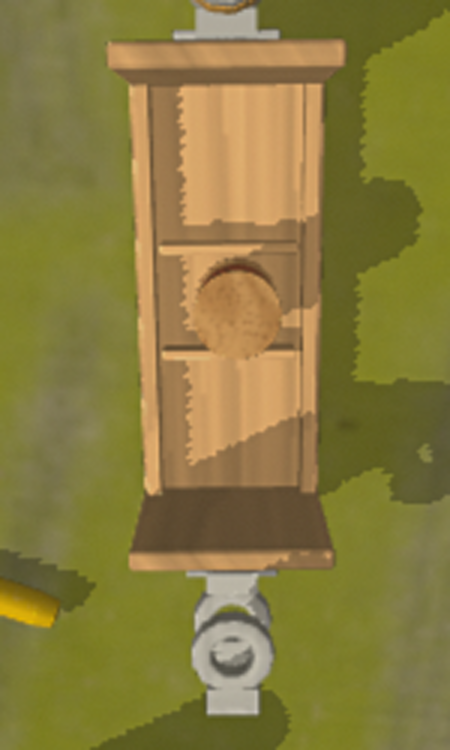

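```bash
python3 - <<'E'
from h import *
d=load('w1')
f=lambda cx,cy,x0,y0,k,z: onz(d,x0+(cx+.5)/k-.5,y0+(cy+.5)/k-.5,z)
c=f(232.5,652,200,60,3,.096); p=f(621,168,120,0,4,.096)
print('clev',c,'piv',p, np.linalg.norm(c-p)); e=(p-c)/np.linalg.norm(p-c); print('yaw',np.degrees(np.arctan2(-e[0],e[1])),'mid',(c+p)/2)
print('boards', f(108,42,200,60,3,.072),f(345,41,200,60,3,.072),f(130,570,200,60,3,.072),f(331,568,200,60,3,.072))
print('spool',f(237,317,200,60,3,.048))
E
```

```text
clev [ 0.509 -0.022  0.096] piv [0.4891 0.1869 0.096 ] 0.20988581499983747
yaw 5.444634501806628 mid [0.4991 0.0825 0.096 ]
boards [0.4561 0.1631 0.072 ] [0.526  0.1693 0.072 ] [ 0.4719 -0.0065  0.072 ] [0.5417 0.0002 0.072 ]
spool [0.5019 0.0811 0.048 ]
```

Call:
step_arm([
  {"claw": 1, "slide": [-0.27, 0.88, 0], "roll": 0},
  {"claw": 1, "slide": [-0.27, 0.88, 0], "roll": 0},
  {"claw": 1, "slide": [-0.27, 0.88, 0], "roll": 0},
  {"claw": 1, "slide": [-0.27, 0.88, 0], "roll": 0},
])

```text
time_s: 3.7
position: [0.4768, -0.0475, 0.2312]
ee_rot: [-3.138, -0.138, 0.0]
contact_force: [0.2, 0.3, 0.1]
grip_width: 0.0856
```

```bash
python3 - <<'E'
from h import *
snap('wrist','w2')
E
```

```text
(no output)
```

View pics/w2.png

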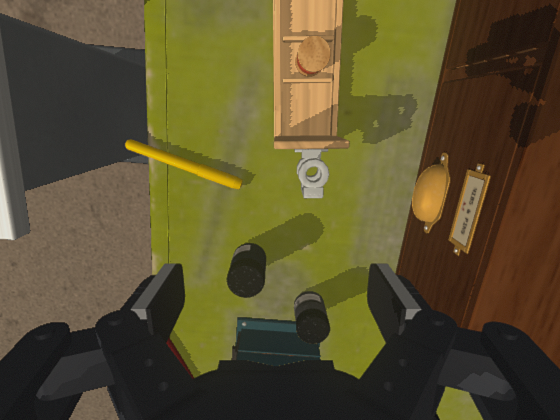

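```bash
python3 - <<'E'
from h import *
crop('w2','w2a',210,140,350,350,3.8)
E
```

```text
(no output)
```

View pics/w2a.png

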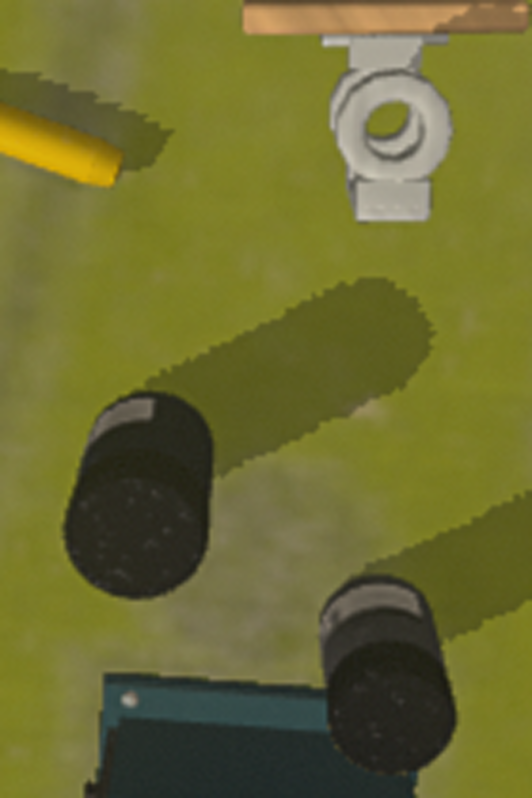

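```bash
python3 - <<'E'
from h import *
d=load('w2')
f=lambda cx,cy,z: onz(d,210+(cx+.5)/3.8-.5,140+(cy+.5)/3.8-.5,z)
print('blue',f(136,527,.064),f(65,527,.064),f(211,527,.064)); print('grey',f(392,710,.058)); print('clev',f(393,121,.096))
print('blue foot far',f(155,392,.0))
rows([((.4525,-.155,.10),5.1),((.4525,-.155,.016),5.1)],1)
E
```

```text
blue [ 0.4528 -0.1523  0.064 ] [ 0.4322 -0.1541  0.064 ] [ 0.4745 -0.1504  0.064 ]
grey [ 0.536  -0.2129  0.058 ]
clev [ 0.5084 -0.0218  0.096 ]
blue foot far [ 0.4524 -0.1372  0.    ]
from [ 0.4765 -0.0496  0.2312] h 5.0 tilt [-0.0003 -0.0005 -1.    ] grip 0.08537812734257191 t 3.75
-> [ 0.4525 -0.155   0.1   ] 5.1 5 rows
{"claw":1,"slide":[-0.22,0.69,0.87],"roll":0},{"claw":1,"slide":[-0.22,0.68,0.88],"roll":-0.01},{"claw":1,"slide":[-0.22,0.69,0.87],"roll":0},{"claw":1,"slide":[-0.22,0.68,0.88],"roll":0},{"claw":1,"slide":[-0.22,0.69,0.87],"roll":0}
-> [ 0.4525 -0.155   0.016 ] 5.1 3 rows
{"claw":1,"slide":[0,0,0.93],"roll":0},{"claw":1,"slide":[0,0,0.94],"roll":0},{"claw":1,"slide":[0,0,0.93],"roll":0}
```

Call:
step_arm([
  {"claw": 1, "slide": [-0.22, 0.67, 0.87], "roll": 0},
  {"claw": 1, "slide": [-0.22, 0.67, 0.87], "roll": 0},
  {"claw": 1, "slide": [-0.22, 0.67, 0.87], "roll": 0},
  {"claw": 1, "slide": [-0.22, 0.67, 0.87], "roll": 0},
  {"claw": 1, "slide": [-0.22, 0.67, 0.87], "roll": 0},
  {"claw": 1, "slide": [0, 0, 0], "roll": 0},
])

```text
time_s: 4.5
position: [0.4523, -0.1501, 0.0994]
ee_rot: [-3.137, -0.135, 0.004]
contact_force: [-0.8, -0.1, -0.6]
grip_width: 0.0854
```

```bash
python3 - <<'E'
from h import *
snap('wrist','w3')
rows([((.4528,-.1525,.018),None)],1)
E
```

```text
from [ 0.4528 -0.1497  0.1004] h 4.95 tilt [-0.0014  0.0009 -1.    ] grip 0.08532767118483642 t 4.55
-> [ 0.4528 -0.1525  0.018 ] 4.948916667695929 3 rows
{"claw":1,"slide":[0,0.03,0.92],"roll":0},{"claw":1,"slide":[-0.01,0.03,0.91],"roll":0},{"claw":1,"slide":[0,0.03,0.92],"roll":0}
```

View pics/w3.png

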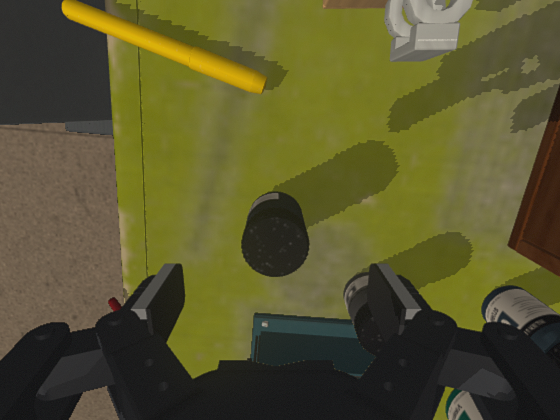

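Call:
step_arm([
  {"claw": 1, "slide": [0, 0.03, 0.9], "roll": 0},
  {"claw": 1, "slide": [0, 0.03, 0.9], "roll": 0},
  {"claw": 1, "slide": [0, 0.03, 0.9], "roll": 0},
  {"claw": 0.3, "slide": [0, 0, 0], "roll": 0},
  {"claw": 0.3, "slide": [0, 0, 0], "roll": 0},
  {"claw": 0.3, "slide": [0, 0, 0], "roll": 0},
  {"claw": 0.3, "slide": [0, 0, 0], "roll": 0},
], grip_force=30)

```text
time_s: 5.42
position: [0.4539, -0.1525, 0.0213]
ee_rot: [3.138, 0.137, 0.003]
contact_force: [0.4, 3.5, 6.3]
grip_width: 0.0423
```

```bash
python3 - <<'E'
from h import *
rows([((.454,-.1525,.137),5.1),((.5036,.034,.137),5.1),((.5036,.034,.030),5.1)],.3)
E
```

```text
from [ 0.4539 -0.1525  0.0213] h 5.01 tilt [ 0.0022 -0.0008 -1.    ] grip 0.042250516913724855 t 5.425
-> [ 0.454  -0.1525  0.137 ] 5.1 4 rows
{"claw":0.3,"slide":[0,0,-0.96],"roll":0},{"claw":0.3,"slide":[0,0,-0.97],"roll":-0.01},{"claw":0.3,"slide":[0,0,-0.96],"roll":0},{"claw":0.3,"slide":[0,0,-0.97],"roll":0}
-> [0.5036 0.034  0.137 ] 5.1 7 rows
{"claw":0.3,"slide":[0.31,-0.86,0],"roll":0},{"claw":0.3,"slide":[0.32,-0.87,0],"roll":0},{"claw":0.3,"slide":[0.31,-0.86,0],"roll":0},{"claw":0.3,"slide":[0.32,-0.86,0],"roll":0},{"claw":0.3,"slide":[0.31,-0.87,0],"roll":0},{"claw":0.3,"slide":[0.32,-0.86,0],"roll":0},{"claw":0.3,"slide":[0.31,-0.87,0],"roll":0}
-> [0.5036 0.034  0.03  ] 5.1 4 rows
{"claw":0.3,"slide":[0,0,0.89],"roll":0},{"claw":0.3,"slide":[0,0,0.89],"roll":0},{"claw":0.3,"slide":[0,0,0.9],"roll":0},{"claw":0.3,"slide":[0,0,0.89],"roll":0}
```

Call:
step_arm([
  {"claw": 0.3, "slide": [0, 0, -0.97], "roll": 0},
  {"claw": 0.3, "slide": [0, 0, -0.97], "roll": 0},
  {"claw": 0.3, "slide": [0, 0, -0.97], "roll": 0},
  {"claw": 0.3, "slide": [0, 0, -0.97], "roll": 0},
  {"claw": 0.3, "slide": [0, 0, 0], "roll": 0},
])

```text
time_s: 6.05
position: [0.454, -0.1528, 0.1388]
ee_rot: [3.136, 0.137, 0.007]
contact_force: [0.1, -0.8, -0.4]
grip_width: 0.0422
```

Call:
step_arm([
  {"claw": 0.3, "slide": [0.32, -0.87, 0], "roll": 0},
  {"claw": 0.3, "slide": [0.32, -0.87, 0], "roll": 0},
  {"claw": 0.3, "slide": [0.32, -0.87, 0], "roll": 0},
  {"claw": 0.3, "slide": [0.32, -0.87, 0], "roll": 0},
  {"claw": 0.3, "slide": [0.32, -0.87, 0], "roll": 0},
  {"claw": 0.3, "slide": [0.31, -0.86, 0], "roll": 0},
  {"claw": 0.3, "slide": [0.3, -0.83, 0], "roll": 0},
  {"claw": 0.3, "slide": [0, 0, 0], "roll": 0},
])

```text
time_s: 7.05
position: [0.5033, 0.0349, 0.1357]
ee_rot: [-3.138, -0.14, 0.001]
contact_force: [-0.2, 0.0, 0.3]
grip_width: 0.0421
```

```bash
python3 - <<'E'
from h import *
snap('wrist','w4')
rows([((.5036,.034,.030),5.1)],.3)
E
```

```text
from [0.5031 0.0341 0.1357] h 5.09 tilt [-0.0007  0.0001 -1.    ] grip 0.04220313969778547 t 7.1
-> [0.5036 0.034  0.03  ] 5.1 4 rows
{"claw":0.3,"slide":[0,0,0.88],"roll":0},{"claw":0.3,"slide":[0.01,0,0.88],"roll":0},{"claw":0.3,"slide":[0,0,0.88],"roll":0},{"claw":0.3,"slide":[0.01,0.01,0.88],"roll":0}
```

View pics/w4.png

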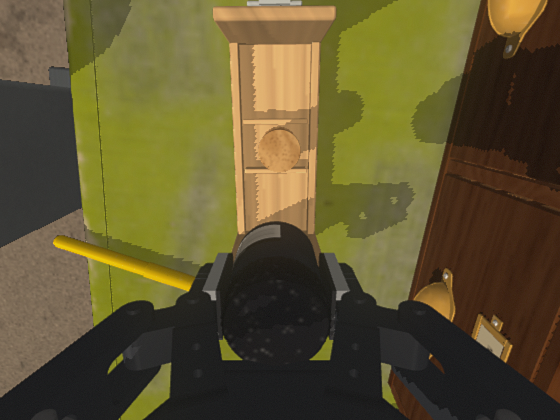

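Call:
step_arm([
  {"claw": 0.3, "slide": [0, 0, 0.9], "roll": 0},
  {"claw": 0.3, "slide": [0, 0, 0.9], "roll": 0},
  {"claw": 0.3, "slide": [0, 0, 0.9], "roll": 0},
  {"claw": 0.3, "slide": [0, 0, 0.6], "roll": 0},
  {"claw": 0.3, "slide": [0, 0, 0.2], "roll": 0},
  {"claw": 0.3, "slide": [0, 0, 0], "roll": 0},
])

```text
time_s: 7.85
position: [0.5034, 0.0333, 0.0312]
ee_rot: [-3.139, -0.136, 0.001]
contact_force: [-0.0, 0.0, -0.3]
grip_width: 0.042
```

Call:
step_arm([
  {"claw": 0.3, "slide": [0, 0, 0.1], "roll": 0},
  {"claw": 0.3, "slide": [0, 0, 0.07], "roll": 0},
  {"claw": 0.3, "slide": [0, 0, 0], "roll": 0},
])

```text
time_s: 8.22
position: [0.5037, 0.0337, 0.0264]
ee_rot: [-3.139, -0.137, -0.001]
contact_force: [1.3, 0.4, 0.9]
grip_width: 0.0421
```

Touching down at the expected height; release and rise.

Call:
step_arm([
  {"claw": 0.7, "slide": [0, 0, 0], "roll": 0},
  {"claw": 0.8, "slide": [0, 0, 0], "roll": 0},
  {"claw": 1, "slide": [0, 0, 0], "roll": 0},
  {"claw": 1, "slide": [0, 0, -0.6], "roll": 0},
  {"claw": 1, "slide": [0, 0, -0.95], "roll": 0},
  {"claw": 1, "slide": [0, 0, -0.95], "roll": 0},
  {"claw": 1, "slide": [0, 0, -0.95], "roll": 0},
  {"claw": 1, "slide": [0, 0, -0.5], "roll": 0},
])

```text
time_s: 9.22
position: [0.5037, 0.0337, 0.1458]
ee_rot: [3.139, 0.137, 0.002]
contact_force: [0.2, 0.5, -0.0]
grip_width: 0.0856
```

```bash
python3 - <<'E'
from h import *
rows([((.533,-.13,.16),5.1)],1)
E
```

```text
from [0.5037 0.0337 0.1458] h 5.0 tilt [ 0.0015  0.     -1.    ] grip 0.08558240254245197 t 9.225
-> [ 0.533 -0.13   0.16 ] 5.1 6 rows
{"claw":1,"slide":[0.08,0.92,-0.08],"roll":0},{"claw":1,"slide":[0.09,0.92,-0.08],"roll":0},{"claw":1,"slide":[0.08,0.92,-0.08],"roll":-0.01},{"claw":1,"slide":[0.08,0.92,-0.07],"roll":0},{"claw":1,"slide":[0.08,0.92,-0.08],"roll":0},{"claw":1,"slide":[0.08,0.92,-0.08],"roll":0}
```

Call:
step_arm([
  {"claw": 1, "slide": [0.08, 0.92, -0.2], "roll": 0},
  {"claw": 1, "slide": [0.08, 0.92, -0.3], "roll": 0},
  {"claw": 1, "slide": [0.08, 0.92, -0.3], "roll": 0},
  {"claw": 1, "slide": [0.08, 0.92, -0.2], "roll": 0},
  {"claw": 1, "slide": [0.08, 0.92, 0], "roll": 0},
  {"claw": 1, "slide": [0.08, 0.92, 0], "roll": 0},
  {"claw": 1, "slide": [0, 0, 0], "roll": 0},
])

```text
time_s: 10.1
position: [0.5323, -0.1313, 0.1739]
ee_rot: [-3.138, -0.134, 0.001]
contact_force: [0.7, 0.8, 0.2]
grip_width: 0.0853
```

```bash
python3 - <<'E'
from h import *
snap('wrist','w5')
E
```

```text
(no output)
```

View pics/w5.png

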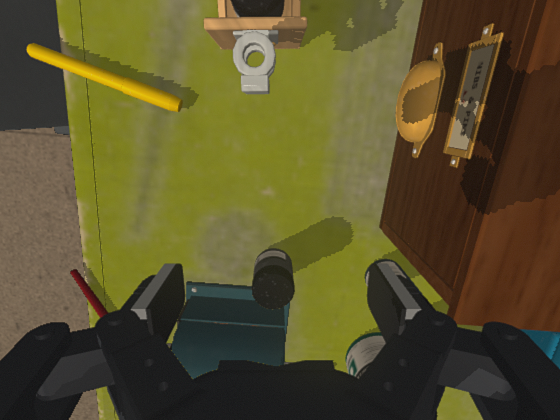

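```bash
python3 - <<'E'
from h import *
crop('w5','w5a',160,230,310,370,4)
d=load('w5'); print(onz(d,273,286,.058), 'base',onz(d,240,285,.004),onz(d,240,322,.01),onz(d,240,322,.08),'corner',onz(d,288,292,.004),'bottle',onz(d,385,300,.0))
E
```

```text
[ 0.537  -0.2125  0.058 ] base [ 0.5021 -0.2465  0.004 ] [ 0.5051 -0.2909  0.01  ] [ 0.5099 -0.2378  0.08  ] corner [ 0.5568 -0.2509  0.004 ] bottle [ 0.67   -0.2542  0.    ]
```

View pics/w5a.png

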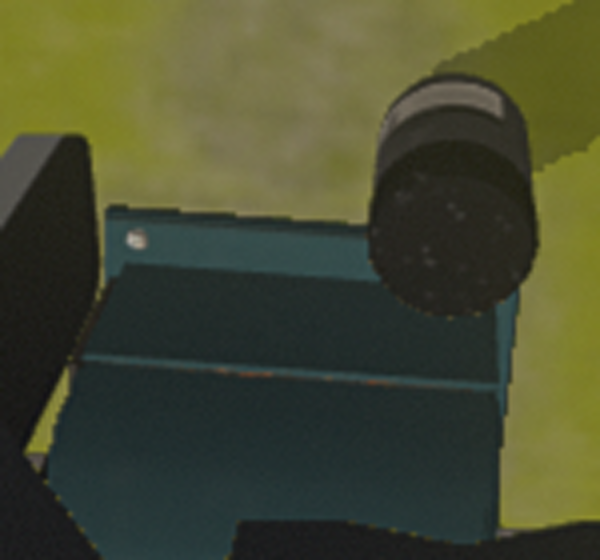

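```bash
python3 - <<'E'
from h import *
rows([((.5365,-.21,.11),5.1),((.5365,-.21,.017),5.1)],1)
E
```

```text
from [ 0.532  -0.1303  0.1739] h 4.92 tilt [-0.001   0.0006 -1.    ] grip 0.08531264514025941 t 10.15
-> [ 0.5365 -0.21    0.11  ] 5.1 3 rows
{"claw":1,"slide":[-0.03,0.89,0.71],"roll":-0.01},{"claw":1,"slide":[-0.02,0.88,0.71],"roll":0},{"claw":1,"slide":[-0.03,0.89,0.71],"roll":-0.01}
-> [ 0.5365 -0.21    0.017 ] 5.1 4 rows
{"claw":1,"slide":[0,0,0.78],"roll":0},{"claw":1,"slide":[0,0,0.77],"roll":0},{"claw":1,"slide":[0,0,0.78],"roll":0},{"claw":1,"slide":[0,0,0.77],"roll":0}
```

Call:
step_arm([
  {"claw": 1, "slide": [-0.03, 0.89, 0.7], "roll": 0},
  {"claw": 1, "slide": [-0.03, 0.89, 0.7], "roll": 0},
  {"claw": 1, "slide": [-0.03, 0.89, 0.7], "roll": 0},
  {"claw": 1, "slide": [0, 0, 0], "roll": 0},
])

```text
time_s: 10.65
position: [0.5359, -0.2101, 0.11]
ee_rot: [-3.137, -0.135, 0.004]
contact_force: [0.5, -0.7, 0.7]
grip_width: 0.0849
```

```bash
python3 - <<'E'
from h import *
d=snap('wrist','w6'); 
rows([((.5365,-.21,.017),5.1)],1)
E
```

```text
from [ 0.5361 -0.2094  0.1109] h 4.97 tilt [-0.0016  0.0011 -1.    ] grip 0.085395304406362 t 10.7
-> [ 0.5365 -0.21    0.017 ] 5.1 4 rows
{"claw":1,"slide":[0,0.01,0.78],"roll":0},{"claw":1,"slide":[0.01,0,0.79],"roll":-0.01},{"claw":1,"slide":[0,0.01,0.78],"roll":0},{"claw":1,"slide":[0,0,0.78],"roll":-0.01}
```

View pics/w6.png

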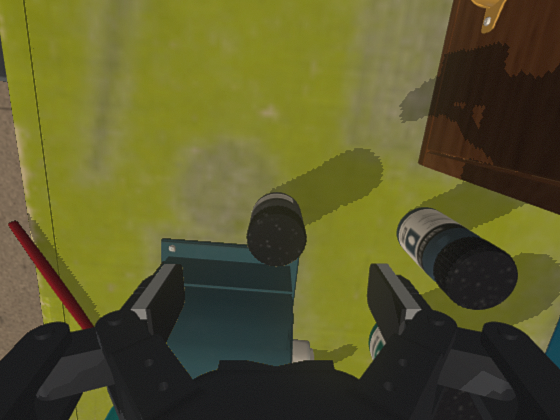

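Call:
step_arm([
  {"claw": 1, "slide": [0, 0, 0.78], "roll": 0},
  {"claw": 1, "slide": [0, 0, 0.78], "roll": 0},
  {"claw": 1, "slide": [0, 0, 0.78], "roll": 0},
  {"claw": 1, "slide": [0, 0, 0.78], "roll": 0},
  {"claw": 0.3, "slide": [0, 0, 0], "roll": 0},
  {"claw": 0.3, "slide": [0, 0, 0], "roll": 0},
  {"claw": 0.3, "slide": [0, 0, 0], "roll": 0},
  {"claw": 0.3, "slide": [0, 0, 0], "roll": 0},
])

```text
time_s: 11.7
position: [0.5372, -0.2099, 0.0195]
ee_rot: [3.138, 0.137, 0.003]
contact_force: [-0.0, 3.8, 6.3]
grip_width: 0.0401
```

Call:
step_arm([
  {"claw": 0.3, "slide": [0, 0, -0.5], "roll": 0},
  {"claw": 0.3, "slide": [0, 0, -0.97], "roll": 0},
  {"claw": 0.3, "slide": [0, 0, -0.97], "roll": 0},
  {"claw": 0.3, "slide": [0, 0, -0.97], "roll": 0},
  {"claw": 0.3, "slide": [0, 0, -0.97], "roll": 0},
  {"claw": 0.3, "slide": [0, 0, 0], "roll": 0},
])

```text
time_s: 12.45
position: [0.5373, -0.2104, 0.1524]
ee_rot: [3.136, 0.137, 0.007]
contact_force: [-0.2, -0.0, -0.4]
grip_width: 0.0399
```

```bash
python3 - <<'E'
from h import *
rows([((.51,-.04,.18),5.1),((.4953,.1285,.18),5.1)],.3)
E
```

```text
from [ 0.5373 -0.2104  0.1524] h 5.0 tilt [ 0.0044 -0.0023 -1.    ] grip 0.03988297150185155 t 12.45
-> [ 0.51 -0.04  0.18] 5.1 6 rows
{"claw":0.3,"slide":[-0.07,-0.96,-0.15],"roll":0},{"claw":0.3,"slide":[-0.07,-0.95,-0.16],"roll":0},{"claw":0.3,"slide":[-0.07,-0.96,-0.15],"roll":-0.01},{"claw":0.3,"slide":[-0.06,-0.96,-0.15],"roll":0},{"claw":0.3,"slide":[-0.07,-0.95,-0.16],"roll":0},{"claw":0.3,"slide":[-0.07,-0.96,-0.15],"roll":0}
-> [0.4953 0.1285 0.18  ] 5.1 6 rows
{"claw":0.3,"slide":[0,-0.94,0],"roll":0},{"claw":0.3,"slide":[0,-0.94,0],"roll":0},{"claw":0.3,"slide":[0.01,-0.94,0],"roll":0},{"claw":0.3,"slide":[0,-0.94,0],"roll":0},{"claw":0.3,"slide":[0,-0.94,0],"roll":0},{"claw":0.3,"slide":[0,-0.94,0],"roll":0}
```

Call:
step_arm([
  {"claw": 0.3, "slide": [-0.07, -0.96, -0.1], "roll": 0},
  {"claw": 0.3, "slide": [-0.07, -0.96, -0.1], "roll": 0},
  {"claw": 0.3, "slide": [-0.07, -0.96, 0], "roll": 0},
  {"claw": 0.3, "slide": [-0.07, -0.96, 0], "roll": 0},
  {"claw": 0.3, "slide": [-0.07, -0.96, 0], "roll": 0},
  {"claw": 0.3, "slide": [-0.07, -0.96, 0], "roll": 0},
])

```text
time_s: 13.2
position: [0.5083, -0.038, 0.155]
ee_rot: [-3.138, -0.137, 0.001]
contact_force: [-0.2, 0.2, -0.3]
grip_width: 0.0401
```

Call:
step_arm([
  {"claw": 0.3, "slide": [0, -0.95, 0], "roll": 0},
  {"claw": 0.3, "slide": [0, -0.95, 0], "roll": 0},
  {"claw": 0.3, "slide": [0, -0.95, 0], "roll": 0},
  {"claw": 0.3, "slide": [0, -0.95, 0], "roll": 0},
  {"claw": 0.3, "slide": [0, -0.95, 0], "roll": 0},
  {"claw": 0.3, "slide": [0, -0.95, 0], "roll": 0},
  {"claw": 0.3, "slide": [0, 0, 0], "roll": 0},
])

```text
time_s: 14.08
position: [0.4935, 0.1326, 0.1551]
ee_rot: [-3.138, -0.141, 0.001]
contact_force: [0.2, -0.4, -0.5]
grip_width: 0.04
```

```bash
python3 - <<'E'
from h import *
d=snap('wrist','w7'); 
rows([((.495,.1305,.040),5.1)],.3)
E
```

```text
from [0.4936 0.1317 0.1551] h 5.09 tilt [-0.0008 -0.0001 -1.    ] grip 0.04042967510625952 t 14.125
-> [0.495  0.1305 0.04  ] 5.1 4 rows
{"claw":0.3,"slide":[0.01,0.01,0.96],"roll":0},{"claw":0.3,"slide":[0.01,0.01,0.96],"roll":0},{"claw":0.3,"slide":[0.01,0.01,0.96],"roll":0},{"claw":0.3,"slide":[0.01,0.01,0.96],"roll":0}
```

View pics/w7.png

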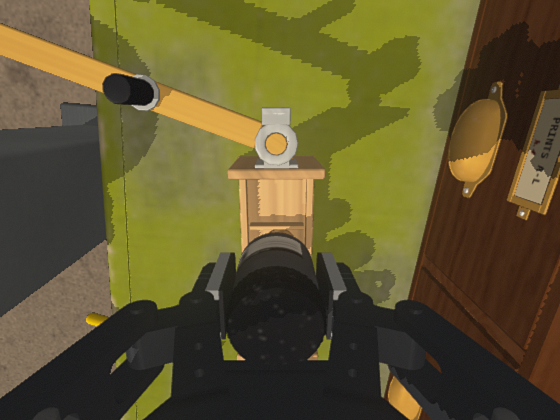

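Call:
step_arm([
  {"claw": 0.3, "slide": [0.01, 0.01, 0.96], "roll": 0},
  {"claw": 0.3, "slide": [0.01, 0.01, 0.96], "roll": 0},
  {"claw": 0.3, "slide": [0.01, 0.01, 0.96], "roll": 0},
  {"claw": 0.3, "slide": [0.01, 0.01, 0.9], "roll": 0},
  {"claw": 0.3, "slide": [0, 0, 0.3], "roll": 0},
  {"claw": 0.3, "slide": [0, 0, 0], "roll": 0},
])

```text
time_s: 14.88
position: [0.4953, 0.1297, 0.0329]
ee_rot: [-3.139, -0.136, 0.001]
contact_force: [0.4, 0.3, -0.2]
grip_width: 0.0398
```

Call:
step_arm([
  {"claw": 0.3, "slide": [0, 0, 0.15], "roll": 0},
  {"claw": 0.3, "slide": [0, 0, 0.12], "roll": 0},
  {"claw": 0.3, "slide": [0, 0, 0], "roll": 0},
])

```text
time_s: 15.25
position: [0.4965, 0.1307, 0.0266]
ee_rot: [-3.138, -0.136, -0.006]
contact_force: [-2.1, 10.4, 19.5]
grip_width: 0.0401
```

```bash
python3 - <<'E'
from h import *
d=snap('wrist','w8'); d=snap('scene','s8'); crop('s8','s8a',150,170,300,280,5)
s=ctrl.read_state(); print(s['position'],s['contact_force'],s['torque'])
E
```

```text
[0.4965 0.1306 0.0266] [-3.2393 10.4045 18.8975] [1.2864 0.3815 0.0089]
```

View pics/w8.png

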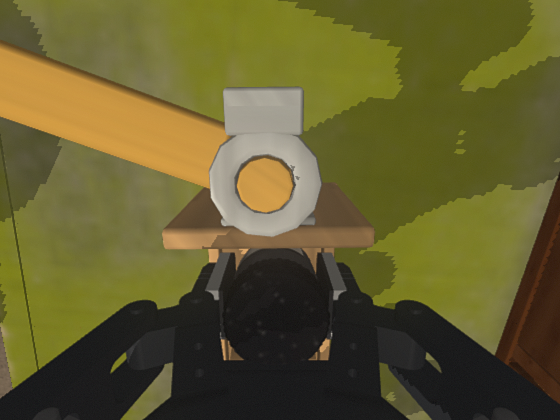

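View pics/s8a.png

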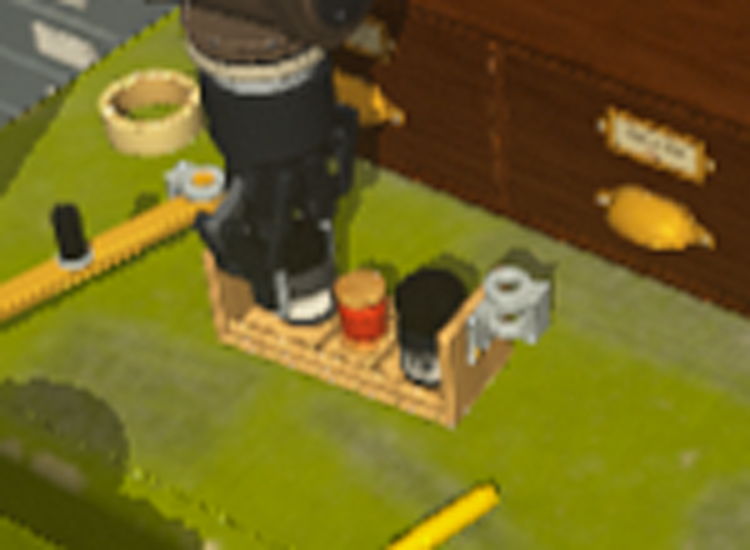

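Call:
step_arm([
  {"claw": 0.3, "slide": [0, 0, -0.06], "roll": 0},
  {"claw": 0.6, "slide": [0, 0, 0], "roll": 0},
  {"claw": 0.8, "slide": [0, 0, 0], "roll": 0},
  {"claw": 1, "slide": [0, 0, 0], "roll": 0},
  {"claw": 1, "slide": [0, 0, 0], "roll": 0},
])

```text
time_s: 15.98
position: [0.4953, 0.1302, 0.0266]
ee_rot: [-3.139, -0.137, 0.0]
contact_force: [0.7, -0.6, 0.2]
grip_width: 0.0853
```

Call:
step_arm([
  {"claw": 1, "slide": [0, 0, -0.4], "roll": 0},
  {"claw": 1, "slide": [0, 0, -0.9], "roll": 0},
  {"claw": 1, "slide": [0, 0, -0.95], "roll": 0},
  {"claw": 1, "slide": [0, 0, -0.95], "roll": 0},
  {"claw": 1, "slide": [0, 0, -0.95], "roll": 0},
  {"claw": 1, "slide": [0, 0, -0.95], "roll": 0},
  {"claw": 1, "slide": [0, 0, 0], "roll": 0},
])

```text
time_s: 16.85
position: [0.4959, 0.1304, 0.1821]
ee_rot: [-3.138, -0.137, -0.007]
contact_force: [-0.1, 0.5, -0.6]
grip_width: 0.085
```

```bash
python3 - <<'E'
from h import *
d=snap('wrist','w9'); d=snap('scene','s9'); crop('s9','s9a',150,170,300,280,5)
E
```

```text
(no output)
```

View pics/w9.png

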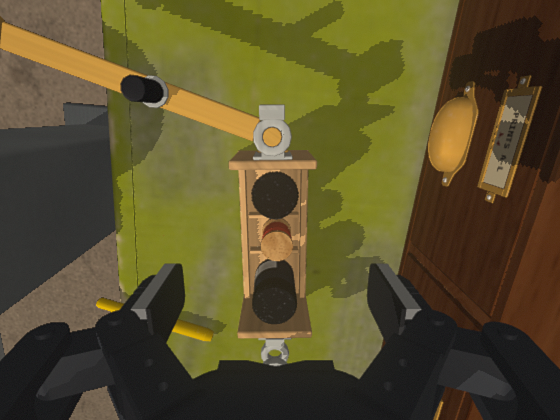

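View pics/s9a.png

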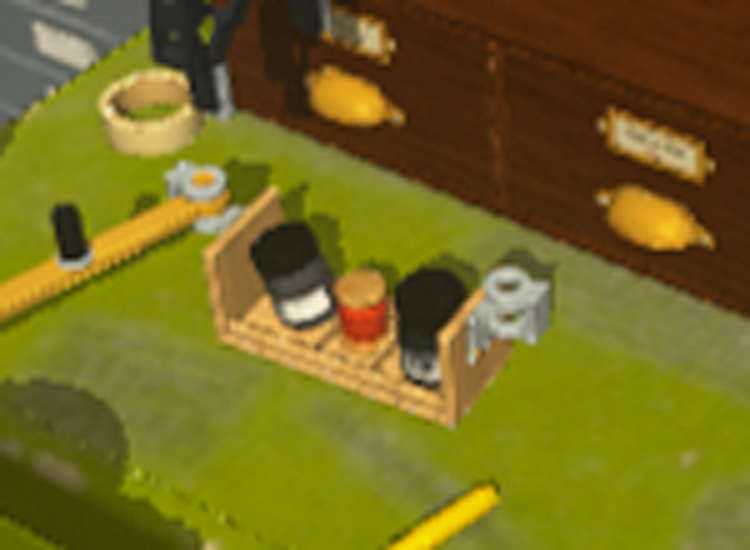

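```bash
python3 - <<'E'
from h import *
crop('w9','w9a',220,140,330,350,3.8); crop('s9','s9b',190,200,260,260,10)
E
```

```text
(no output)
```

View pics/w9a.png

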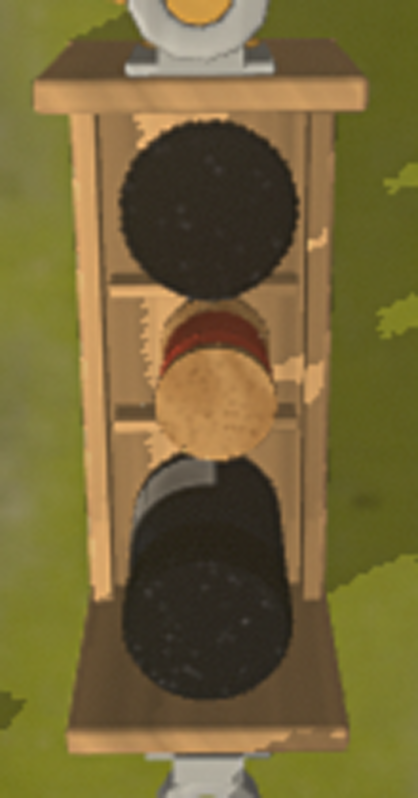

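View pics/s9b.png

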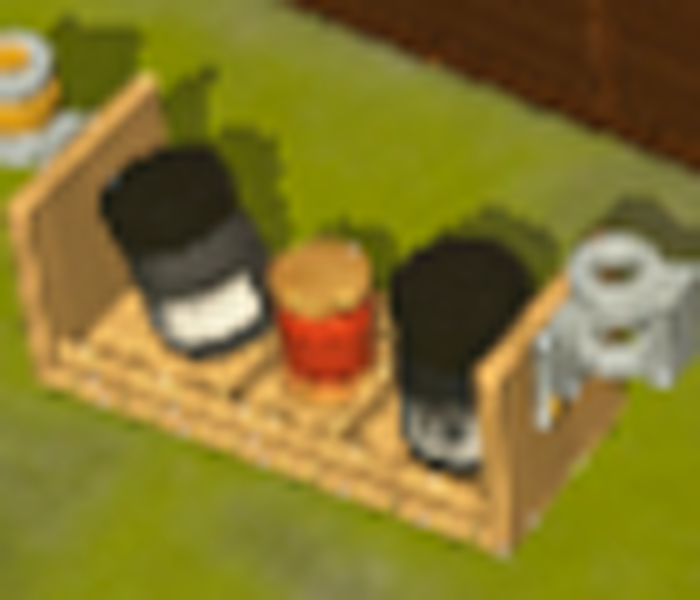

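```bash
python3 - <<'E'
from h import *
d=load('w9')
f=lambda cx,cy,z: onz(d,220+(cx+.5)/3.8-.5,140+(cy+.5)/3.8-.5,z)
C=np.array([.4991,.0820]); a=np.radians(5.2); X=np.array([np.cos(a),np.sin(a)]);Y=np.array([-np.sin(a),np.cos(a)])
def car(p): q=p[:2]-C; return np.round(1000*np.array([q@X,q@Y]),1)
for n,x,y,z in [('div up far',205,275,.017),('div up near',205,294,.017),('div lo far',140,408,.017),('div lo near',140,428,.017),('board L near edge',200,110,.072),('board R far',210,728,.072),('cap z.06',209,208,.060),('cap .066',209,208,.066),('spool',215,403,.048),('blue cap',208,628,.069),('clev?',0,0,.0)]: print(n,f(x,y,z),car(f(x,y,z)))
E
```

```text
div up far [0.497  0.1058 0.017 ] [ 0.1 23.9]
div up near [0.4975 0.1004 0.017 ] [ 0.1 18.5]
div lo far [0.4822 0.0653 0.017 ] [-18.3 -15.1]
div lo near [0.4827 0.0592 0.017 ] [-18.4 -21.2]
board L near edge [0.4914 0.1599 0.072 ] [-0.6 78.3]
board R far [0.5071 0.0042 0.072 ] [  0.9 -78.2]
cap z.06 [0.4955 0.1356 0.06  ] [ 1.3 53.7]
cap .066 [0.4953 0.1371 0.066 ] [ 1.3 55.2]
spool [0.5016 0.0822 0.048 ] [ 2.5 -0. ]
blue cap [0.5043 0.0311 0.069 ] [  0.5 -51.2]
clev? [0.4365 0.1724 0.    ] [-54.2  95.7]
```

Call:
step_arm([
  {"claw": 1, "slide": [0, 0.08, 0.95], "roll": 0},
  {"claw": 1, "slide": [0, 0, 0.95], "roll": 0},
  {"claw": 1, "slide": [0, 0, 0.95], "roll": 0},
  {"claw": 1, "slide": [0, 0, 0.95], "roll": 0},
  {"claw": 1, "slide": [0, 0, 0.9], "roll": 0},
  {"claw": 1, "slide": [0, 0, 0.45], "roll": 0},
  {"claw": 1, "slide": [0, 0, 0], "roll": 0},
], grip_force=20)

```text
time_s: 17.82
position: [0.495, 0.1278, 0.0243]
ee_rot: [3.138, 0.137, -0.003]
contact_force: [-0.2, 0.3, -0.0]
grip_width: 0.0855
```

Call:
step_arm([
  {"claw": 0.35, "slide": [0, 0, 0], "roll": 0},
  {"claw": 0.35, "slide": [0, 0, 0], "roll": 0},
  {"claw": 0.35, "slide": [0, 0, 0], "roll": 0},
  {"claw": 0.35, "slide": [0, 0, 0], "roll": 0},
  {"claw": 0.35, "slide": [0, 0, -0.3], "roll": 0},
  {"claw": 0.35, "slide": [0, 0, -0.2], "roll": 0},
  {"claw": 0.35, "slide": [0, 0, 0], "roll": 0},
])

```text
time_s: 18.7
position: [0.4958, 0.1279, 0.0408]
ee_rot: [-3.138, -0.137, -0.002]
contact_force: [-0.2, -0.0, -0.0]
grip_width: 0.0402
```

```bash
python3 - <<'E'
from h import *
d=snap('scene','s10'); crop('s10','s10a',190,180,270,260,9)
E
```

```text
(no output)
```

View pics/s10a.png

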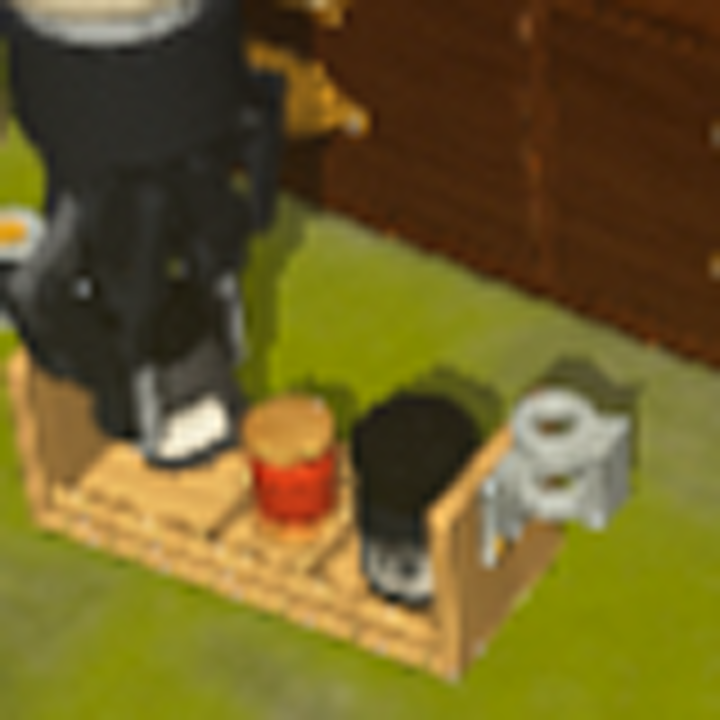

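Call:
step_arm([
  {"claw": 0.35, "slide": [0, -0.1, 0], "roll": 0},
  {"claw": 0.35, "slide": [0, -0.1, 0], "roll": 0},
  {"claw": 0.35, "slide": [0, -0.1, 0], "roll": 0},
  {"claw": 0.35, "slide": [0, 0, 0.1], "roll": 0},
  {"claw": 0.35, "slide": [0, 0, 0.1], "roll": 0},
  {"claw": 0.35, "slide": [0, 0, 0.1], "roll": 0},
  {"claw": 0.35, "slide": [0, 0, 0.1], "roll": 0},
  {"claw": 0.35, "slide": [0, 0, 0], "roll": 0},
])

```text
time_s: 19.75
position: [0.4952, 0.136, 0.028]
ee_rot: [3.138, 0.137, 0.001]
contact_force: [3.3, -11.8, -5.7]
grip_width: 0.0405
```

Call:
step_arm([
  {"claw": 0.5, "slide": [0, 0, 0], "roll": 0},
  {"claw": 0.6, "slide": [0, 0, 0], "roll": 0},
  {"claw": 0.7, "slide": [0, 0, 0], "roll": 0},
  {"claw": 1, "slide": [0, 0, 0], "roll": 0},
  {"claw": 1, "slide": [0, 0, 0], "roll": 0},
])

```text
time_s: 20.38
position: [0.4948, 0.1369, 0.0282]
ee_rot: [-3.138, -0.137, -0.0]
contact_force: [-0.5, 0.2, -0.6]
grip_width: 0.0858
```

```bash
python3 - <<'E'
from h import *
d=snap('scene','s11'); crop('s11','s11a',190,180,270,260,9);d=snap('wrist','w11')
s=ctrl.read_state(); print(s['position'],s['contact_force'])
E
```

```text
[0.4948 0.1369 0.0282] [-0.4469 -0.136  -0.1017]
```

View pics/s11a.png

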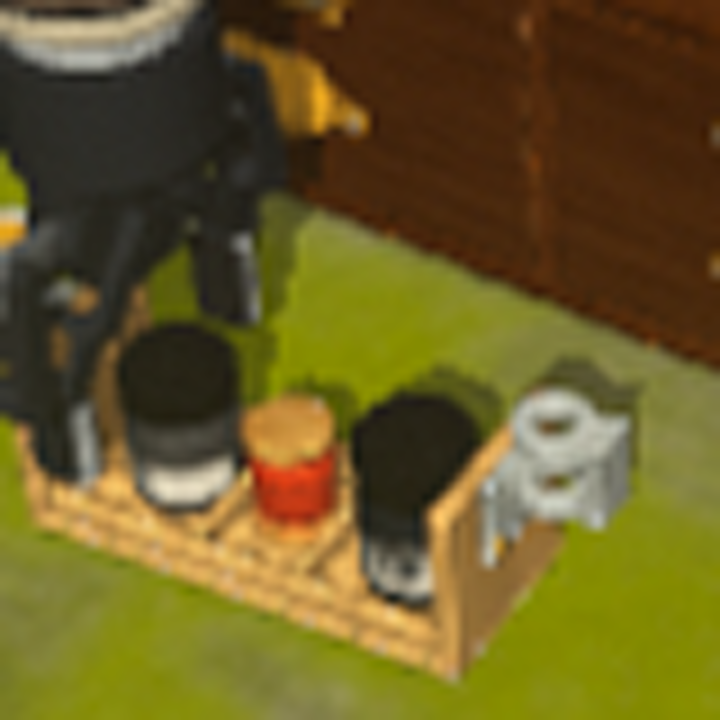

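View pics/w11.png

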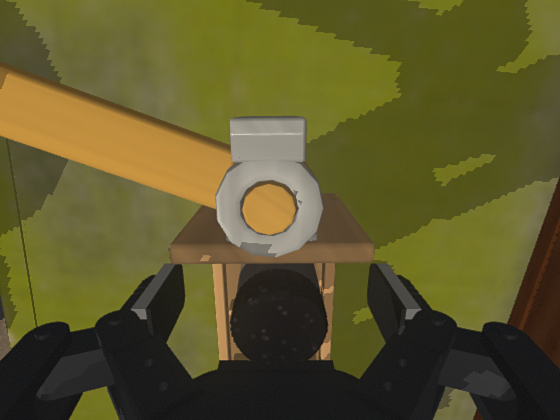

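Call:
step_arm([
  {"claw": 1, "slide": [0, 0, -0.3], "roll": 0},
  {"claw": 1, "slide": [0, 0, -0.9], "roll": 0},
  {"claw": 1, "slide": [0, 0, -1], "roll": 0},
  {"claw": 1, "slide": [0, 0, -1], "roll": 0},
  {"claw": 1, "slide": [0, 0, -1], "roll": 0},
  {"claw": 1, "slide": [0, 0, -1], "roll": 0},
  {"claw": 1, "slide": [0, 0, 0], "roll": 0},
])

```text
time_s: 21.35
position: [0.4954, 0.137, 0.1866]
ee_rot: [-3.138, -0.137, -0.007]
contact_force: [-0.2, 0.3, 0.1]
grip_width: 0.0857
```

```bash
python3 - <<'E'
from h import *
d=snap('wrist','w12'); crop('w12','w12a',60,40,320,350,2.4)
E
```

```text
(no output)
```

View pics/w12a.png

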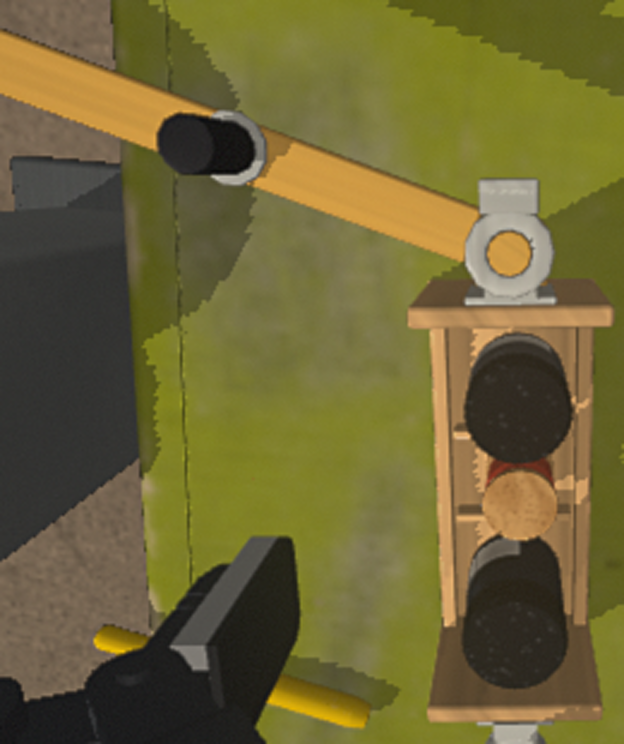

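```bash
python3 - <<'E'
from h import *
d=load('w12')
f=lambda cx,cy,z: onz(d,60+(cx+.5)/2.4-.5,40+(cy+.5)/2.4-.5,z)
C=np.array([.4991,.0820]); a=np.radians(5.2); X=np.array([np.cos(a),np.sin(a)]);Y=np.array([-np.sin(a),np.cos(a)])
k=f(188,143,.121); p=f(509,254,.096); print('knob',k,f(232,148,.087),'piv',p,np.linalg.norm((k-p)[:2]))
P=C+.106*Y; print('P',P); v=k[:2]-P; th=np.arctan2(v@-X,v@-Y); print('theta',th,np.linalg.norm(v))
K=P+.09*(-X*np.sin(th)-Y*np.cos(th)); print('K',K, 'closed knob',P-.09*Y)
# jar positions
for n,x,y,z in [('grey',518,411,.063),('blue',516,638,.069)]: print(n,f(x,y,z))
E
```

```text
knob [0.4032 0.2104 0.121 ] [0.4025 0.2102 0.087 ] piv [0.489  0.1867 0.096 ] 0.08898533807673395
P [0.4895 0.1876]
theta 1.919867975177659 0.08927029767169274
K [0.4025 0.2106] closed knob [0.4976 0.0979]
grey [0.4971 0.1267 0.063 ]
blue [0.5044 0.0339 0.069 ]
```

```bash
python3 - <<'E'
from h import *
rows([((.403,.2105,.165),-104.8)],1)
E
```

```text
from [0.4949 0.1369 0.1853] h 5.01 tilt [ 0.0022  0.0004 -1.    ] grip 0.08528730963295034 t 21.4
-> [0.403  0.2105 0.165 ] -104.8 14 rows
{"claw":1,"slide":[-0.2,-0.19,0.05],"roll":0.98},{"claw":1,"slide":[-0.23,-0.17,0.05],"roll":0.98},{"claw":1,"slide":[-0.25,-0.13,0.04],"roll":0.98},{"claw":1,"slide":[-0.26,-0.1,0.05],"roll":0.98},{"claw":1,"slide":[-0.27,-0.06,0.05],"roll":0.98},{"claw":1,"slide":[-0.28,-0.02,0.05],"roll":0.98},{"claw":1,"slide":[-0.28,0.02,0.05],"roll":0.98},{"claw":1,"slide":[-0.28,0.05,0.05],"roll":0.98},{"claw":1,"slide":[-0.26,0.09,0.04],"roll":0.98},{"claw":1,"slide":[-0.25,0.13,0.05],"roll":0.98},{"claw":1,"slide":[-0.23,0.16,0.05],"roll":0.98},{"claw":1,"slide":[-0.21,0.19,0.05],"roll":0.99},{"claw":1,"slide":[-0.18,0.22,0.05],"roll":0.98},{"claw":1,"slide":[-0.14,0.23,0.05],"roll":0.98}
```

Call:
step_arm([
  {"claw": 1, "slide": [-0.2, -0.2, 0], "roll": 0.98},
  {"claw": 1, "slide": [-0.23, -0.17, 0], "roll": 0.98},
  {"claw": 1, "slide": [-0.25, -0.13, 0], "roll": 0.98},
  {"claw": 1, "slide": [-0.26, -0.1, 0], "roll": 0.98},
  {"claw": 1, "slide": [-0.27, -0.06, 0], "roll": 0.98},
  {"claw": 1, "slide": [-0.28, -0.02, 0], "roll": 0.98},
  {"claw": 1, "slide": [-0.28, 0.02, 0], "roll": 0.98},
])

```text
time_s: 22.28
position: [0.4481, 0.1739, 0.1833]
ee_rot: [2.845, -1.331, -0.002]
contact_force: [-0.7, 0.0, -0.3]
grip_width: 0.0852
```

Call:
step_arm([
  {"claw": 1, "slide": [-0.28, 0.05, 0], "roll": 0.98},
  {"claw": 1, "slide": [-0.26, 0.1, 0], "roll": 0.98},
  {"claw": 1, "slide": [-0.25, 0.13, 0], "roll": 0.98},
  {"claw": 1, "slide": [-0.23, 0.16, 0], "roll": 0.98},
  {"claw": 1, "slide": [-0.2, 0.2, 0], "roll": 0.98},
  {"claw": 1, "slide": [-0.18, 0.22, 0], "roll": 0.98},
  {"claw": 1, "slide": [-0.14, 0.23, 0], "roll": 0.98},
  {"claw": 1, "slide": [0, 0, 0], "roll": 0},
])

```text
time_s: 23.28
position: [0.4019, 0.2101, 0.1836]
ee_rot: [1.919, -2.486, -0.001]
contact_force: [0.3, -0.2, 0.1]
grip_width: 0.0852
```

```bash
python3 - <<'E'
from h import *
snap('wrist','w13')
rows([((.403,.2105,.092),-104.8)],1)
E
```

```text
from [0.4022 0.21   0.1837] h -104.57 tilt [-0.001  -0.0003 -1.    ] grip 0.08520472704742796 t 23.325
-> [0.403  0.2105 0.092 ] -104.8 4 rows
{"claw":1,"slide":[-0.01,-0.01,0.76],"roll":0.01},{"claw":1,"slide":[0,0,0.77],"roll":0},{"claw":1,"slide":[-0.01,-0.01,0.76],"roll":0.01},{"claw":1,"slide":[0,0,0.77],"roll":0.01}
```

View pics/w13.png

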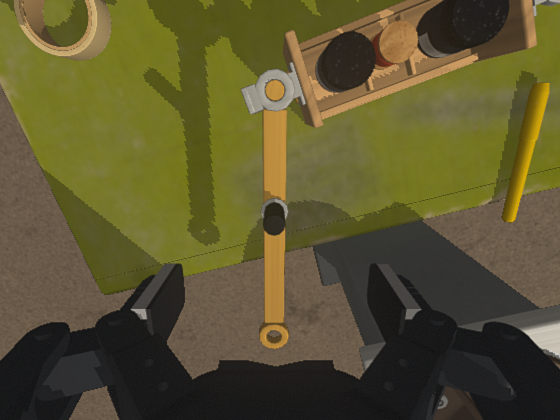

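Call:
step_arm([
  {"claw": 1, "slide": [0, -0.02, 0.77], "roll": 0},
  {"claw": 1, "slide": [0, 0, 0.77], "roll": 0},
  {"claw": 1, "slide": [0, 0, 0.77], "roll": 0},
  {"claw": 1, "slide": [0, 0, 0.7], "roll": 0},
  {"claw": 0.1, "slide": [0, 0, 0], "roll": 0},
  {"claw": 0.1, "slide": [0, 0, 0], "roll": 0},
  {"claw": 0.1, "slide": [0, 0, 0], "roll": 0},
  {"claw": 0.1, "slide": [0, 0, 0], "roll": 0},
], grip_force=30)

```text
time_s: 24.32
position: [0.4033, 0.2101, 0.0945]
ee_rot: [-1.917, 2.487, -0.001]
contact_force: [0.2, -0.8, 7.9]
grip_width: 0.0151
```

Call:
step_arm([
  {"claw": 0.1, "slide": [0, 0, 0], "roll": 0},
  {"claw": 0.1, "slide": [0, 0, 0], "roll": 0},
])

```text
time_s: 24.58
position: [0.4033, 0.21, 0.0945]
ee_rot: [-1.917, 2.487, -0.001]
contact_force: [-1.3, 0.4, 5.8]
grip_width: 0.0149
```

Call:
step_arm([
  {"claw": 0.1, "slide": [0.41, -0.03, -0.05], "roll": -0.98},
  {"claw": 0.1, "slide": [0.41, -0.03, 0], "roll": -0.98},
  {"claw": 0.1, "slide": [0.41, -0.03, 0], "roll": -0.98},
  {"claw": 0.1, "slide": [0.41, -0.03, 0], "roll": -0.98},
  {"claw": 0.1, "slide": [0.41, -0.03, 0], "roll": -0.98},
  {"claw": 0.1, "slide": [0.41, -0.03, 0], "roll": -0.98},
  {"claw": 0.1, "slide": [0.41, -0.03, 0], "roll": -0.98},
])

```text
time_s: 25.45
position: [0.423, 0.1292, 0.0949]
ee_rot: [-2.85, 1.317, -0.002]
contact_force: [6.7, 5.9, -17.8]
grip_width: 0.0146
```

```bash
python3 - <<'E'
from h import *
s,p,R=pose(); print(p,np.degrees(np.arctan2(R[1,0],R[0,0])),s['contact_force'],s['torque'])
C=np.array([.4991,.0820]); a=np.radians(5.2); X=np.array([np.cos(a),np.sin(a)]);Y=np.array([-np.sin(a),np.cos(a)])
P=C+.106*Y; v=p[:2]-P; print(np.arctan2(v@-X,v@-Y),np.linalg.norm(v))
E
```

```text
[0.423  0.1292 0.0949] -49.617128017102154 [  6.7492   5.9363 -17.8345] [ 1.0108 -1.1645 -0.0337]
0.94168696141178 0.08848517621739908
```

Call:
step_arm([
  {"claw": 0.1, "slide": [0.41, -0.02, 0.03], "roll": -0.98},
  {"claw": 0.1, "slide": [0.41, -0.02, 0], "roll": -0.98},
  {"claw": 0.1, "slide": [0.41, -0.02, 0], "roll": -0.98},
  {"claw": 0.1, "slide": [0.41, -0.02, 0], "roll": -0.98},
  {"claw": 0.1, "slide": [0.41, -0.02, 0], "roll": -0.98},
  {"claw": 0.1, "slide": [0.41, -0.02, 0], "roll": -0.98},
  {"claw": 0.1, "slide": [0.35, -0.02, 0], "roll": -0.85},
  {"claw": 0.1, "slide": [0, 0, 0], "roll": 0},
])

```text
time_s: 26.45
position: [0.4967, 0.098, 0.0948]
ee_rot: [-3.137, -0.111, -0.003]
contact_force: [0.9, 23.4, 1.4]
grip_width: 0.0147
```

```bash
python3 - <<'E'
from h import *
s,p,R=pose(); print(p,np.degrees(np.arctan2(R[1,0],R[0,0])),s['contact_force'],s['torque'])
C=np.array([.4991,.0820]); a=np.radians(5.2); X=np.array([np.cos(a),np.sin(a)]);Y=np.array([-np.sin(a),np.cos(a)])
P=C+.106*Y; v=p[:2]-P; print(np.arctan2(v@-X,v@-Y),np.linalg.norm(v))
snap('scene','s14'); crop('s14','s14a',190,180,290,260,8); snap('wrist','w14')
E
```

```text
[0.4967 0.098  0.0948] 4.036012472974195 [ 0.9059 23.3877  1.3966] [ 3.3374 -0.0633 -0.2032]
0.010954755498815036 0.08989939724957675
```

View pics/s14a.png

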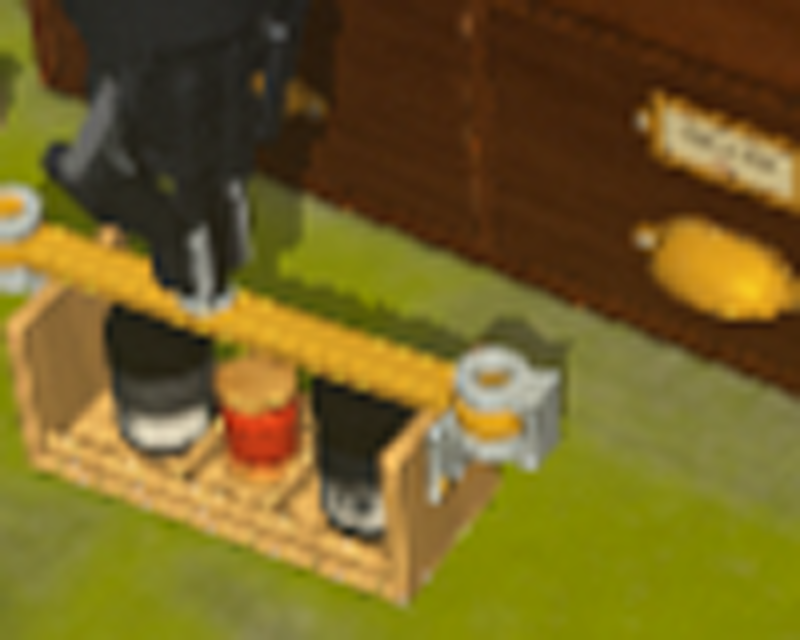

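View pics/w14.png

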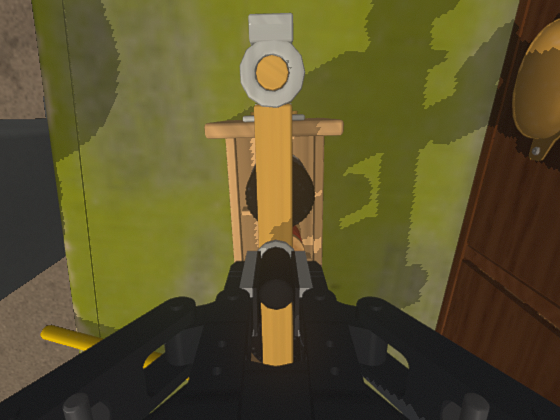

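Call:
step_arm([
  {"claw": 0.1, "slide": [0.05, -0.04, 0], "roll": -0.1},
  {"claw": 0.1, "slide": [0.05, 0, 0], "roll": 0},
  {"claw": 0.1, "slide": [0, 0, 0], "roll": 0},
])

```text
time_s: 26.92
position: [0.4976, 0.0982, 0.0948]
ee_rot: [-3.138, -0.13, 0.003]
contact_force: [-6.7, 9.4, 4.8]
grip_width: 0.0144
```

Call:
step_arm([
  {"claw": 0.1, "slide": [0.04, 0, 0], "roll": 0},
  {"claw": 0.1, "slide": [0, 0, 0], "roll": 0},
])

```text
time_s: 27.18
position: [0.4977, 0.0982, 0.0947]
ee_rot: [-3.138, -0.13, 0.007]
contact_force: [-12.6, 8.7, 9.8]
grip_width: 0.0152
```

Call:
step_arm([
  {"claw": 0.1, "slide": [-0.03, 0, 0], "roll": 0},
  {"claw": 0.4, "slide": [0, 0, 0], "roll": 0},
  {"claw": 0.8, "slide": [0, 0, 0], "roll": 0},
  {"claw": 1, "slide": [0, 0, -0.3], "roll": 0},
  {"claw": 1, "slide": [0, 0, -0.9], "roll": 0},
  {"claw": 1, "slide": [0, 0, -1], "roll": 0},
  {"claw": 1, "slide": [0, 0.9, -0.8], "roll": 0},
  {"claw": 1, "slide": [0, 0.9, 0], "roll": 0},
])

```text
time_s: 28.18
position: [0.5045, 0.0429, 0.1869]
ee_rot: [3.138, 0.132, 0.006]
contact_force: [-0.3, 0.0, 0.9]
grip_width: 0.0857
```

```bash
python3 - <<'E'
from h import *
snap('wrist','w15'); 
rows([((.522,-.385,.185),5.1)],1)
E
```

```text
from [0.5044 0.0406 0.186 ] h 4.74 tilt [ 0.0028 -0.0007 -1.    ] grip 0.08530376466583836 t 28.225
-> [ 0.522 -0.385  0.185] 5.1 15 rows
{"claw":1,"slide":[-0.04,0.95,0],"roll":0},{"claw":1,"slide":[-0.04,0.94,0],"roll":-0.01},{"claw":1,"slide":[-0.04,0.95,0.01],"roll":0},{"claw":1,"slide":[-0.04,0.94,0],"roll":0},{"claw":1,"slide":[-0.04,0.95,0],"roll":-0.01},{"claw":1,"slide":[-0.04,0.94,0],"roll":0},{"claw":1,"slide":[-0.04,0.95,0.01],"roll":0},{"claw":1,"slide":[-0.05,0.95,0],"roll":0},{"claw":1,"slide":[-0.04,0.94,0],"roll":-0.01},{"claw":1,"slide":[-0.04,0.95,0],"roll":0},{"claw":1,"slide":[-0.04,0.94,0.01],"roll":0},{"claw":1,"slide":[-0.05,0.95,0],"roll":-0.01},{"claw":1,"slide":[-0.04,0.94,0],"roll":0},{"claw":1,"slide":[-0.05,0.95,0],"roll":0},{"claw":1,"slide":[-0.04,0.94,0],"roll":-0.01}
```

View pics/w15.png

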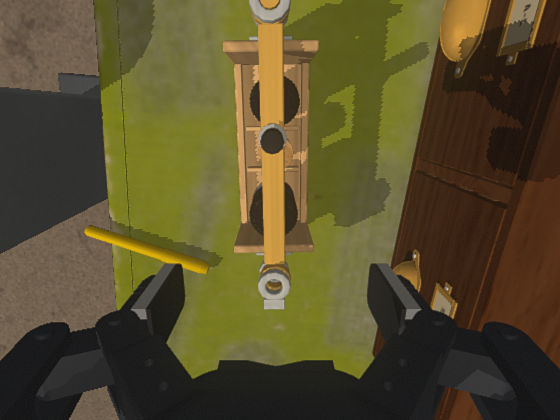

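Call:
step_arm([
  {"claw": 1, "slide": [-0.04, 0.95, 0], "roll": 0},
  {"claw": 1, "slide": [-0.04, 0.95, 0], "roll": 0},
  {"claw": 1, "slide": [-0.04, 0.95, 0], "roll": 0},
  {"claw": 1, "slide": [0, 0, 0], "roll": 0},
])

```text
time_s: 28.72
position: [0.5073, -0.0433, 0.1848]
ee_rot: [3.139, 0.127, 0.001]
contact_force: [0.9, -0.2, -1.0]
grip_width: 0.0852
```

```bash
python3 - <<'E'
from h import *
snap('wrist','w16'); crop('w16','w16a',220,100,330,200,7)
rows([((.522,-.385,.185),5.1)],1)
E
```

```text
from [ 0.5071 -0.0424  0.1847] h 4.66 tilt [ 0.0002  0.0001 -1.    ] grip 0.08542184918927145 t 28.775
-> [ 0.522 -0.385  0.185] 5.1 12 rows
{"claw":1,"slide":[-0.04,0.95,0],"roll":0},{"claw":1,"slide":[-0.03,0.95,0],"roll":-0.01},{"claw":1,"slide":[-0.04,0.96,0],"roll":0},{"claw":1,"slide":[-0.04,0.95,0],"roll":-0.01},{"claw":1,"slide":[-0.04,0.95,0],"roll":0},{"claw":1,"slide":[-0.03,0.95,0],"roll":-0.01},{"claw":1,"slide":[-0.05,0.95,-0.01],"roll":0},{"claw":1,"slide":[-0.04,0.95,0],"roll":-0.01},{"claw":1,"slide":[-0.04,0.95,0],"roll":0},{"claw":1,"slide":[-0.04,0.96,0],"roll":-0.01},{"claw":1,"slide":[-0.04,0.95,0],"roll":0},{"claw":1,"slide":[-0.04,0.95,0],"roll":0}
```

View pics/w16a.png

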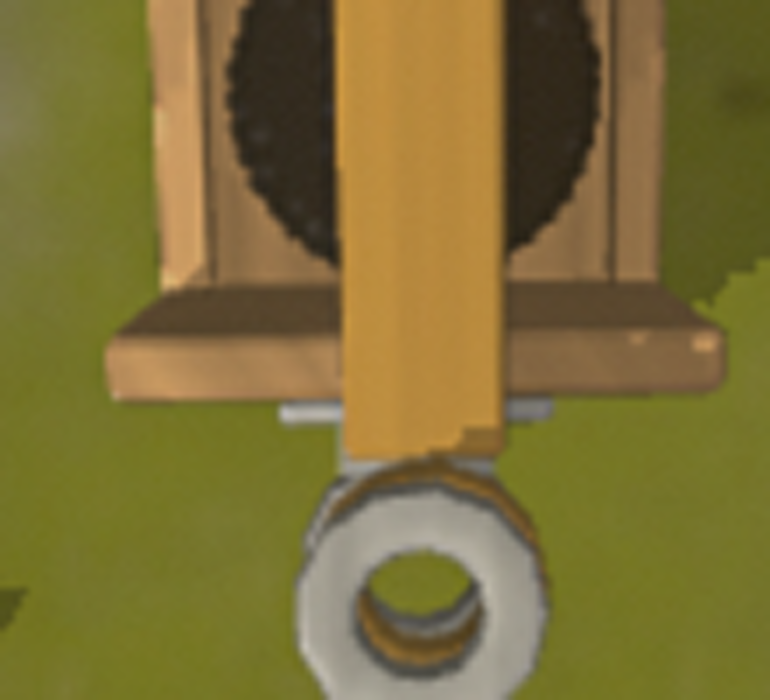

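```bash
python3 - <<'E'
from h import *
d=load('w16')
print(onz(d,220+(421+.5)/7-.5,100+(612+.5)/7-.5,.096))
crop('w16','w16b',240,160,310,220,9)
E
```

```text
[ 0.5091 -0.0237  0.096 ]
```

View pics/w16b.png

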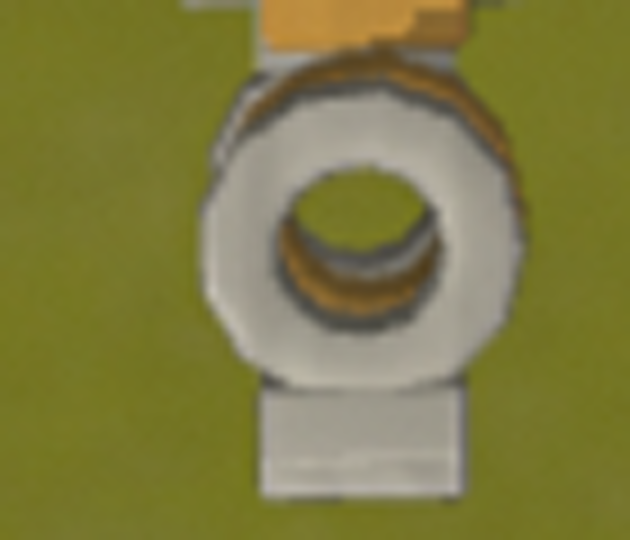

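Call:
step_arm([
  {"claw": 1, "slide": [-0.04, 0.95, 0], "roll": 0},
  {"claw": 1, "slide": [-0.04, 0.95, 0], "roll": 0},
  {"claw": 1, "slide": [-0.04, 0.95, 0], "roll": 0},
  {"claw": 1, "slide": [-0.04, 0.95, 0], "roll": 0},
  {"claw": 1, "slide": [-0.04, 0.95, 0], "roll": 0},
  {"claw": 1, "slide": [-0.04, 0.95, 0], "roll": 0},
])

```text
time_s: 29.52
position: [0.5144, -0.2129, 0.1847]
ee_rot: [-3.139, -0.132, -0.0]
contact_force: [-0.4, 0.3, 0.3]
grip_width: 0.0855
```

Call:
step_arm([
  {"claw": 1, "slide": [-0.04, 0.95, 0], "roll": 0},
  {"claw": 1, "slide": [-0.04, 0.95, 0], "roll": 0},
  {"claw": 1, "slide": [-0.04, 0.95, 0], "roll": 0},
  {"claw": 1, "slide": [-0.04, 0.95, 0], "roll": 0},
  {"claw": 1, "slide": [-0.04, 0.95, 0], "roll": 0},
  {"claw": 1, "slide": [-0.04, 0.95, 0], "roll": 0},
  {"claw": 1, "slide": [0, 0, 0], "roll": 0},
])

```text
time_s: 30.4
position: [0.5215, -0.3845, 0.1842]
ee_rot: [-3.139, -0.129, 0.0]
contact_force: [-0.5, 0.7, 1.0]
grip_width: 0.0853
```

```bash
python3 - <<'E'
from h import *
snap('wrist','w17')
E
```

```text
(no output)
```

View pics/w17.png

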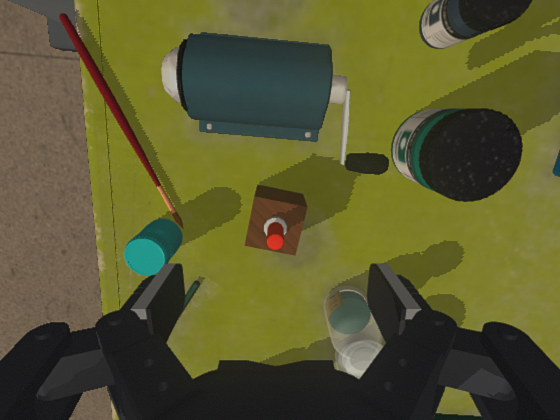

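```bash
python3 - <<'E'
from h import *
crop('w17','w17a',230,170,330,270,7); d=load('w17'); 
for u,v,z in [(275,242,.087),(328,295,.0),(332,330,.0),(345,365,.04),(367,163,.1),(367,163,.06)]: print(onz(d,u,v,z))
E
```

```text
[ 0.5237 -0.4134  0.087 ]
[ 0.5949 -0.5131  0.    ]
[ 0.6063 -0.5617  0.    ]
[ 0.6161 -0.5763  0.04  ]
[ 0.5845 -0.3409  0.1   ]
[ 0.5967 -0.3461  0.06  ]
```

View pics/w17a.png

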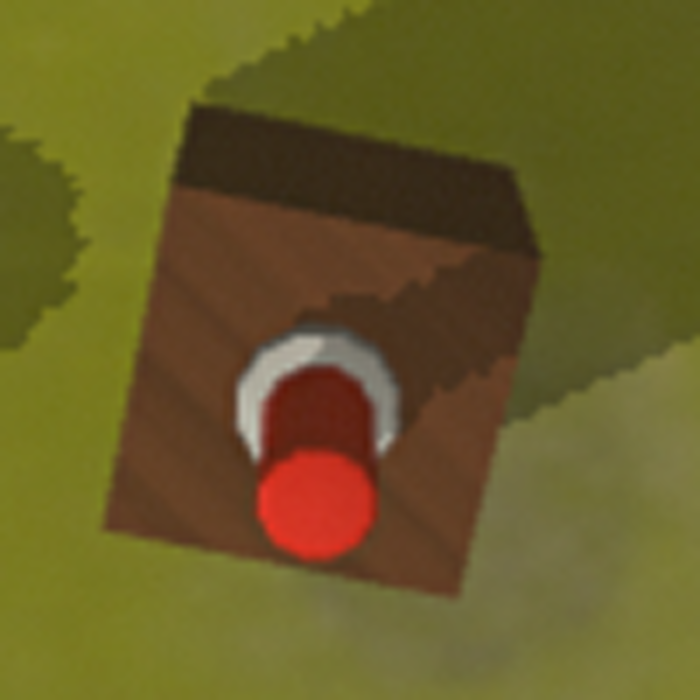

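```bash
python3 - <<'E'
from h import *
d=load('w17'); f=lambda cx,cy,z: onz(d,230+(cx+.5)/7-.5,170+(cy+.5)/7-.5,z)
print(f(317,503,.087),f(318,404,.055)); t=f(317,503,.087)
rows([((t[0],t[1],.105),5.1),((t[0],t[1],.0605),5.1)],1)
E
```

```text
[ 0.5235 -0.4129  0.087 ] [ 0.5235 -0.4124  0.055 ]
from [ 0.5214 -0.3835  0.1842] h 4.74 tilt [-0.0004  0.0007 -1.    ] grip 0.0855343524861437 t 30.45
-> [ 0.5235 -0.4129  0.105 ] 5.1 3 rows
{"claw":1,"slide":[0,0.33,0.88],"roll":-0.01},{"claw":1,"slide":[-0.01,0.33,0.88],"roll":-0.02},{"claw":1,"slide":[0,0.32,0.88],"roll":-0.01}
-> [ 0.5235 -0.4129  0.0605] 5.1 2 rows
{"claw":1,"slide":[0,0,0.74],"roll":0},{"claw":1,"slide":[0,0,0.74],"roll":0}
```

Call:
step_arm([
  {"claw": 0.7, "slide": [0, 0.33, 0.88], "roll": 0},
  {"claw": 0.7, "slide": [0, 0.33, 0.88], "roll": 0},
  {"claw": 0.7, "slide": [0, 0.33, 0.85], "roll": 0},
  {"claw": 0.7, "slide": [0, 0, 0], "roll": 0},
])

```text
time_s: 30.95
position: [0.5234, -0.4121, 0.1046]
ee_rot: [-3.136, -0.131, 0.004]
contact_force: [0.1, 0.3, 0.5]
grip_width: 0.0598
```

```bash
python3 - <<'E'
from h import *
snap('wrist','w18'); 
rows([((.5235,-.4127,.061),5.1)],1)
E
```

```text
from [ 0.5238 -0.4124  0.1061] h 4.8 tilt [-0.001   0.0012 -1.    ] grip 0.059909785409368414 t 31.0
-> [ 0.5235 -0.4127  0.061 ] 5.1 2 rows
{"claw":1,"slide":[-0.01,0,0.75],"roll":-0.02},{"claw":1,"slide":[0,0.01,0.75],"roll":-0.02}
```

View pics/w18.png

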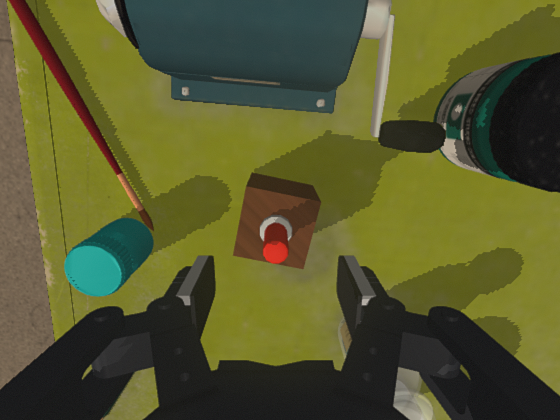

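Call:
step_arm([
  {"claw": 0.7, "slide": [0, 0, 0.75], "roll": 0},
  {"claw": 0.7, "slide": [0, 0, 0.7], "roll": 0},
  {"claw": 0.7, "slide": [0, 0, 0], "roll": 0},
], grip_force=40)

```text
time_s: 31.38
position: [0.5238, -0.4126, 0.0629]
ee_rot: [-3.138, -0.132, 0.001]
contact_force: [-0.6, 0.3, -0.0]
grip_width: 0.0599
```

Call:
step_arm([
  {"claw": 0.1, "slide": [0, 0, 0], "roll": 0},
  {"claw": 0.1, "slide": [0, 0, 0], "roll": 0},
  {"claw": 0.1, "slide": [0, 0, 0], "roll": 0},
  {"claw": 0.1, "slide": [0, 0, 0], "roll": 0},
  {"claw": 0.1, "slide": [0, 0, 0], "roll": 0},
])

```text
time_s: 32.0
position: [0.524, -0.4138, 0.0637]
ee_rot: [3.138, 0.13, 0.002]
contact_force: [-0.7, 1.4, 6.5]
grip_width: 0.0135
```

Call:
step_arm([
  {"claw": 0.1, "slide": [0, 0, -0.3], "roll": 0},
  {"claw": 0.1, "slide": [0, 0, -0.6], "roll": 0},
  {"claw": 0.1, "slide": [0, 0, -0.8], "roll": 0},
  {"claw": 0.1, "slide": [0, 0, -0.9], "roll": 0},
  {"claw": 0.1, "slide": [0, 0, -0.9], "roll": 0},
  {"claw": 0.1, "slide": [0, 0, -0.7], "roll": 0},
  {"claw": 0.1, "slide": [0, 0, -0.3], "roll": 0},
  {"claw": 0.1, "slide": [0, 0, 0], "roll": 0},
])

```text
time_s: 33.0
position: [0.5237, -0.4137, 0.1984]
ee_rot: [3.138, 0.13, 0.001]
contact_force: [0.0, 0.4, -1.1]
grip_width: 0.0135
```

```bash
python3 - <<'E'
from h import *
snap('wrist','w19'); snap('scene','s19'); crop('s19','s19a',300,200,400,300,6); crop('w19','w19a',200,200,350,350,4)
rows([((.509,-.0227,.195),5.1)],.1,vmax=.9)
E
```

```text
from [ 0.5234 -0.4135  0.197 ] h 4.76 tilt [-0.0007  0.0008 -1.    ] grip 0.013667804549262433 t 33.1
-> [ 0.509  -0.0227  0.195 ] 5.1 15 rows
{"claw":0.1,"slide":[0.04,-0.87,0],"roll":0},{"claw":0.1,"slide":[0.04,-0.87,0.01],"roll":-0.01},{"claw":0.1,"slide":[0.04,-0.86,0],"roll":0},{"claw":0.1,"slide":[0.04,-0.87,0.01],"roll":0},{"claw":0.1,"slide":[0.04,-0.87,0],"roll":0},{"claw":0.1,"slide":[0.05,-0.87,0.01],"roll":-0.01},{"claw":0.1,"slide":[0.04,-0.87,0],"roll":0},{"claw":0.1,"slide":[0.04,-0.86,0.01],"roll":0},{"claw":0.1,"slide":[0.04,-0.87,0],"roll":-0.01},{"claw":0.1,"slide":[0.05,-0.87,0],"roll":0},{"claw":0.1,"slide":[0.04,-0.87,0.01],"roll":0},{"claw":0.1,"slide":[0.04,-0.86,0],"roll":0},{"claw":0.1,"slide":[0.05,-0.87,0.01],"roll":-0.01},{"claw":0.1,"slide":[0.04,-0.87,0],"roll":0},{"claw":0.1,"slide":[0.05,-0.87,0.01],"roll":0}
```

View pics/w19a.png

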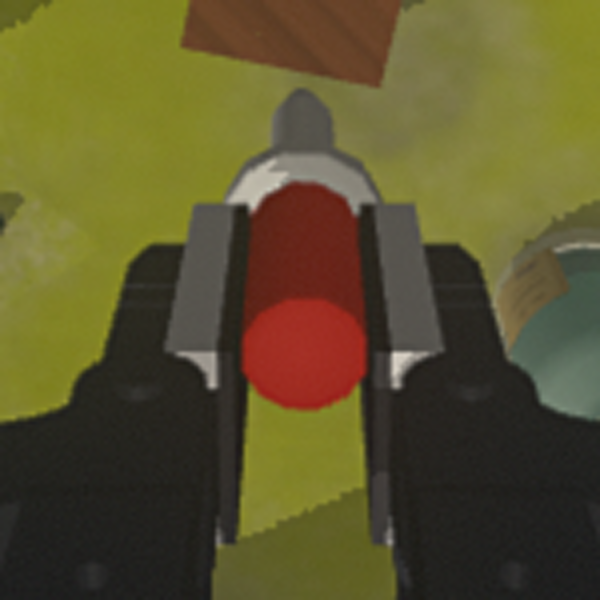

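View pics/s19a.png

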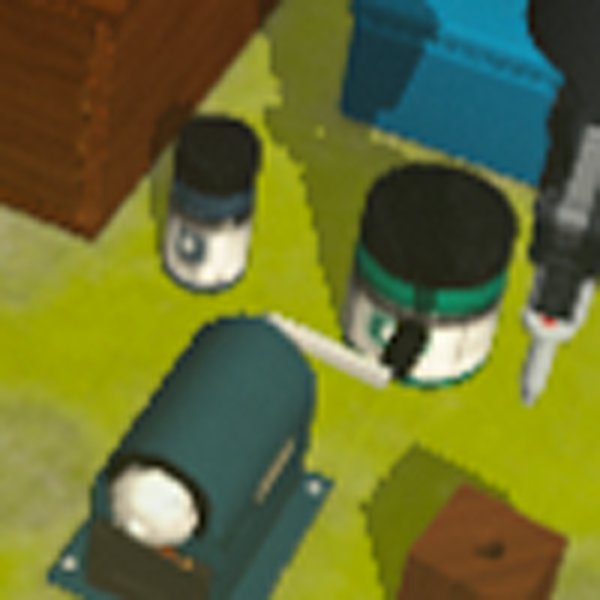

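```bash
python3 - <<'E'
from h import *
d=load('w19'); zt=.1975
f=lambda cx,cy,z: onz(d,200+(cx+.5)/4-.5,200+(cy+.5)/4-.5,z)
h=f(305,353,zt+.0233); t=f(302,95,zt-.0587+.001); print(h,t)
# predicted tip pixel if pin vertical below head
for off in [0,.002,-.002]:
  p=proj(d,[[h[0],h[1]+off,zt-.0587]])[0]; print((p-200+.5)*4-.5)
print((proj(d,[[h[0],h[1],zt-.0087+0]])[0]-200+.5)*4-.5)
E
```

```text
[ 0.524  -0.4131  0.2208] [ 0.5236 -0.4126  0.1398]
[304.1486  96.3422]
[305.1222  85.3246]
[303.1802 107.3   ]
[304.5725 224.1314]
```

Call:
step_arm([
  {"claw": 0.1, "slide": [0.04, -0.5, 0], "roll": 0},
  {"claw": 0.1, "slide": [0.04, -0.87, 0], "roll": 0},
  {"claw": 0.1, "slide": [0.04, -0.87, 0], "roll": 0},
  {"claw": 0.1, "slide": [0.04, -0.87, 0], "roll": 0},
  {"claw": 0.1, "slide": [0.04, -0.87, 0], "roll": 0},
  {"claw": 0.1, "slide": [0.04, -0.87, 0], "roll": 0},
  {"claw": 0.1, "slide": [0.04, -0.87, 0], "roll": 0},
  {"claw": 0.1, "slide": [0.04, -0.87, 0], "roll": 0},
])

```text
time_s: 34.1
position: [0.5167, -0.2141, 0.1977]
ee_rot: [-3.139, -0.131, -0.0]
contact_force: [0.7, 0.2, -0.6]
grip_width: 0.0138
```

Call:
step_arm([
  {"claw": 0.1, "slide": [0.04, -0.87, 0], "roll": 0},
  {"claw": 0.1, "slide": [0.04, -0.87, 0], "roll": 0},
  {"claw": 0.1, "slide": [0.04, -0.87, 0], "roll": 0},
  {"claw": 0.1, "slide": [0.04, -0.87, 0], "roll": 0},
  {"claw": 0.1, "slide": [0.04, -0.87, 0], "roll": 0},
  {"claw": 0.1, "slide": [0.04, -0.87, 0], "roll": 0},
  {"claw": 0.1, "slide": [0, -0.5, 0], "roll": 0},
  {"claw": 0.1, "slide": [0, 0, 0], "roll": 0},
])

```text
time_s: 35.1
position: [0.5096, -0.0434, 0.1978]
ee_rot: [3.139, 0.133, 0.0]
contact_force: [0.2, 0.4, -0.8]
grip_width: 0.0135
```

```bash
python3 - <<'E'
from h import *
rows([((.5085,-.0235,.165),5.1)],.1,vmax=.9)
E
```

```text
from [ 0.5096 -0.0434  0.1978] h 4.85 tilt [ 0.0002  0.     -1.    ] grip 0.01348611903488674 t 35.1
-> [ 0.5085 -0.0235  0.165 ] 5.1 2 rows
{"claw":0.1,"slide":[0.01,-0.33,0.55],"roll":-0.02},{"claw":0.1,"slide":[0.01,-0.33,0.54],"roll":-0.01}
```

Call:
step_arm([
  {"claw": 0.1, "slide": [0.01, -0.33, 0.5], "roll": 0},
  {"claw": 0.1, "slide": [0.01, -0.33, 0.45], "roll": 0},
  {"claw": 0.1, "slide": [0, 0, 0], "roll": 0},
  {"claw": 0.1, "slide": [0, 0, 0], "roll": 0},
])

```text
time_s: 35.6
position: [0.5089, -0.0248, 0.1694]
ee_rot: [3.139, 0.13, 0.0]
contact_force: [0.3, -0.4, 0.3]
grip_width: 0.0135
```

```bash
python3 - <<'E'
from h import *
snap('wrist','w20'); snap('scene','s20'); crop('s20','s20a',220,190,280,250,10); crop('w20','w20a',210,190,350,310,5)
rows([((.5085,-.0235,.165),5.1)],.1,vmax=.9)
E
```

```text
from [ 0.509  -0.0248  0.1696] h 4.74 tilt [ 0.0007 -0.0001 -1.    ] grip 0.01362679035877303 t 35.7
-> [ 0.5085 -0.0235  0.165 ] 5.1 1 rows
{"claw":0.1,"slide":[-0.01,-0.04,0.15],"roll":-0.04}
```

View pics/w20a.png

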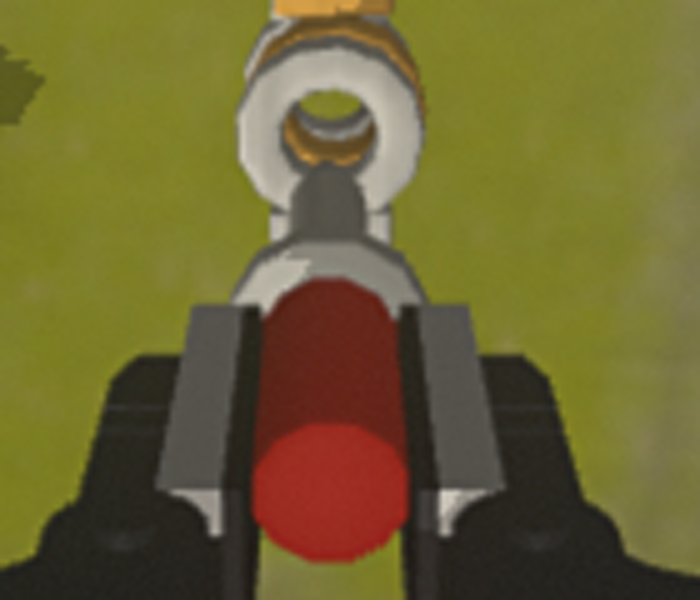

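View pics/s20a.png

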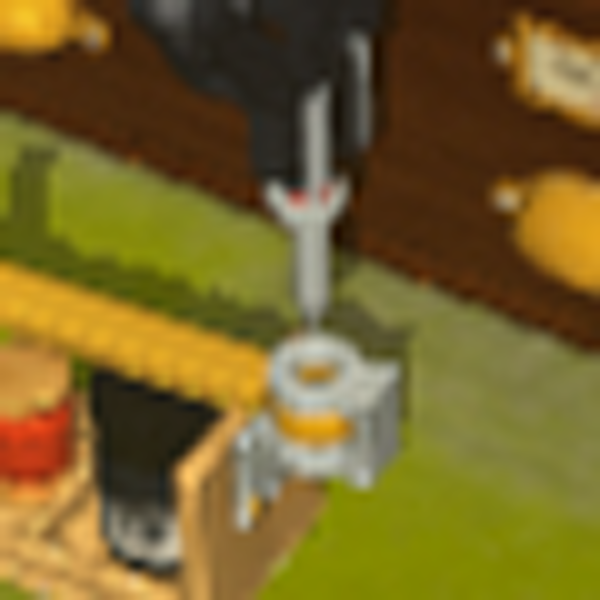

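```bash
python3 - <<'E'
from h import *
d=load('w20'); zt=.1695
f=lambda cx,cy,z: onz(d,210+(cx+.5)/5-.5,190+(cy+.5)/5-.5,z)
print('hole',f(330,128,.096),'outer',f(331,131,.096),'tip',f(329,168,zt-.0577),'head',f(331,493,zt+.0233))
E
```

```text
hole [ 0.5091 -0.0226  0.096 ] outer [ 0.5093 -0.0231  0.096 ] tip [ 0.509  -0.0231  0.1118] head [ 0.5092 -0.0238  0.1928]
```

Call:
step_arm([
  {"claw": 0.1, "slide": [0, -0.03, 0], "roll": 0},
  {"claw": 0.1, "slide": [0, 0, 0.3], "roll": 0},
  {"claw": 0.1, "slide": [0, 0, 0.3], "roll": 0},
  {"claw": 0.1, "slide": [0, 0, 0.2], "roll": 0},
  {"claw": 0.1, "slide": [0, 0, 0], "roll": 0},
])

```text
time_s: 36.33
position: [0.5084, -0.0235, 0.1445]
ee_rot: [-3.139, -0.13, 0.002]
contact_force: [-0.3, -0.5, -0.6]
grip_width: 0.0134
```

Tip is 10 mm inside the upper knuckle without force; continue.

Call:
step_arm([
  {"claw": 0.1, "slide": [0, 0, 0.25], "roll": 0},
  {"claw": 0.1, "slide": [0, 0, 0.25], "roll": 0},
  {"claw": 0.1, "slide": [0, 0, 0], "roll": 0},
])

```text
time_s: 36.7
position: [0.5084, -0.0235, 0.1295]
ee_rot: [-3.139, -0.131, 0.002]
contact_force: [-0.5, -1.0, -0.8]
grip_width: 0.0135
```

Call:
step_arm([
  {"claw": 0.1, "slide": [0, 0, 0.2], "roll": 0},
  {"claw": 0.1, "slide": [0, 0, 0.2], "roll": 0},
  {"claw": 0.1, "slide": [0, 0, 0], "roll": 0},
])

```text
time_s: 37.08
position: [0.5084, -0.0235, 0.1177]
ee_rot: [-3.139, -0.13, 0.001]
contact_force: [-0.4, 0.4, -0.9]
grip_width: 0.0133
```

Call:
step_arm([
  {"claw": 0.1, "slide": [0, 0, 0.15], "roll": 0},
  {"claw": 0.1, "slide": [0, 0, 0.08], "roll": 0},
  {"claw": 0.1, "slide": [0, 0, 0], "roll": 0},
])

```text
time_s: 37.45
position: [0.5086, -0.0235, 0.1111]
ee_rot: [-3.139, -0.13, 0.0]
contact_force: [1.0, -0.3, -0.3]
grip_width: 0.0135
```

Call:
step_arm([
  {"claw": 0.1, "slide": [0, 0, 0.05], "roll": 0},
  {"claw": 0.1, "slide": [0, 0, 0], "roll": 0},
])

```text
time_s: 37.7
position: [0.5087, -0.0235, 0.1098]
ee_rot: [-3.139, -0.13, -0.0]
contact_force: [-0.2, 0.9, 0.1]
grip_width: 0.0135
```

Call:
step_arm([
  {"claw": 0.3, "slide": [0, 0, 0], "roll": 0},
  {"claw": 0.6, "slide": [0, 0, 0], "roll": 0},
  {"claw": 1, "slide": [0, 0, 0], "roll": 0},
  {"claw": 1, "slide": [0, 0, 0], "roll": 0},
  {"claw": 1, "slide": [0, 0, -0.5], "roll": 0},
  {"claw": 1, "slide": [0, 0, -0.9], "roll": 0},
  {"claw": 1, "slide": [0, 0, -0.9], "roll": 0},
  {"claw": 1, "slide": [0, 0.3, -0.5], "roll": 0},
])

```text
time_s: 38.7
position: [0.5097, -0.0324, 0.1962]
ee_rot: [3.138, 0.132, 0.004]
contact_force: [-0.0, -0.4, -0.3]
grip_width: 0.0855
```

```bash
python3 - <<'E'
from h import *
d=snap('wrist','w21'); snap('scene','s21'); crop('s21','s21a',180,180,280,260,8); snap('top','t21'); crop('t21','t21a',150,180,420,300,2.9)
E
```

```text
(no output)
```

View pics/w21.png

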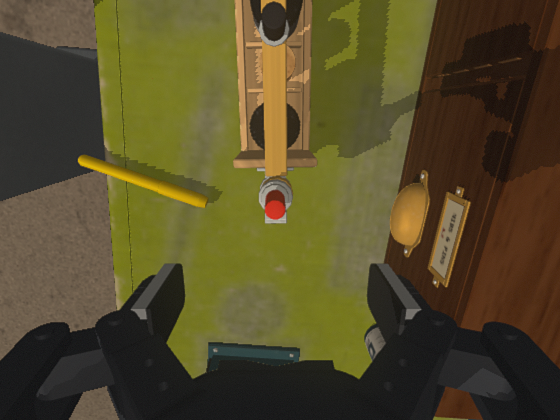

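View pics/s21a.png

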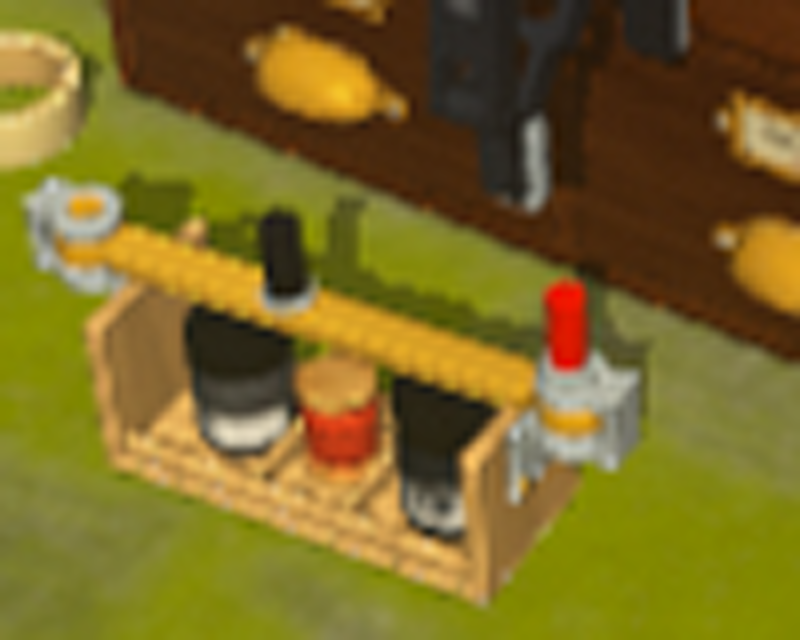

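View pics/s21.png

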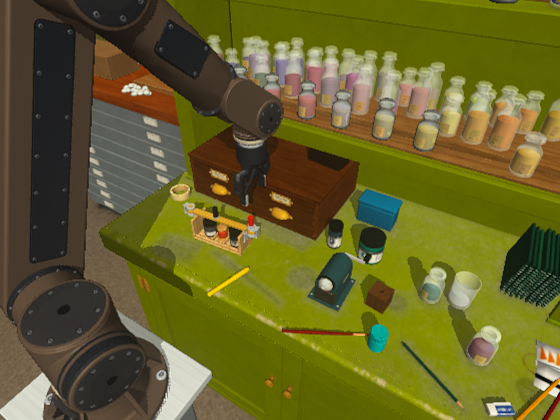

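```bash
python3 - <<'E'
from h import *
d=load('w21'); s=load('s21')
for z in (.133,.143): print(z,proj(d,[[.509,-.0228,z]]),proj(s,[[.509,-.0228,z]]))
crop('w21','w21a',240,150,310,240,8)
E
```

```text
0.133 [[275.1794 209.5022]] [[249.9782 215.2363]]
0.143 [[275.1982 214.0167]] [[249.8403 212.4798]]
```

View pics/w21a.png

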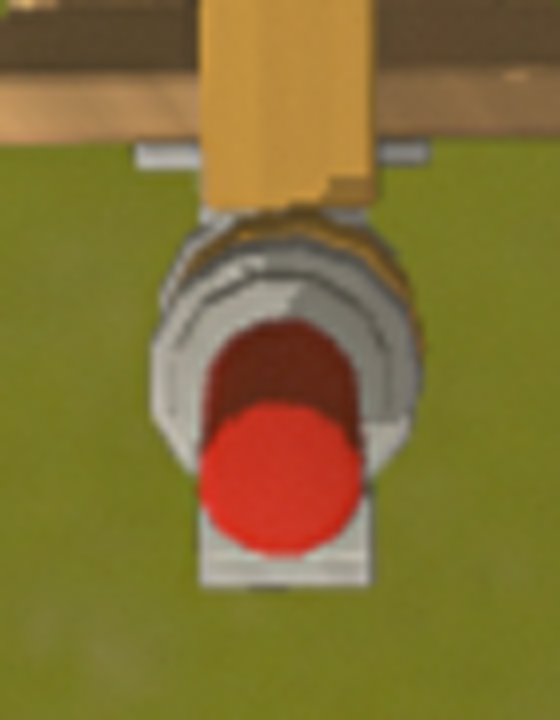

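```bash
python3 -c "
from station import ctrl
print(ctrl.close_job())"
```

```text
the job is handed in; nothing more can be done
None
```

The ink carrier is ready and the job was handed in at about 39 s of the 72 s allowed. The blue jar stands in the right well, the grey jar in the left well, and the brass bar is closed. The pin is threaded through both knuckles and the bar, and released.

- **One mishap, mended:** on its first placing the grey jar leaned, most likely with its foot on the divider. I gripped it again, lifted it about 15 mm, moved it off the divider and released it. Later wrist and scene pictures show it upright.
- **Bar:** I pushed it until it stopped; the last push only raised the force. The eye then lined up with the knuckle holes in the wrist picture.
- **Pin:** it went in with no noticeable force. The gripper ended at 109.8 mm against the 109.7 mm expected. After release, the head's top sits in the picture where a 133 mm height puts it (pixel row 209.8 seen, 209.5 predicted), which matches the collar resting on the upper knuckle.
- **Other things:** in the last scene picture the spool, tall bottle, green pot, tape and turquoise look-alike all look undisturbed, and the gripper was clear of everything. I judged these by eye and did not measure them again.
- **Forces:** the largest I read was about 23 N sideways while closing the bar. No reading came near the limits, though I only saw the force at the end of each move.

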